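# Find the centring ring in the fittings cases

### The arm

A 6-joint arm with a two-finger parallel gripper is mounted at the origin on a cart in front of the work surface, level with it; the furniture and walls round the work are solid. World frame = base frame: x ahead of the robot, y to its left, z up, the work surface at z = 0. Lengths are in m, angles in rad, forces in N, time in s.
With the tool pointing down it reaches from about 0.35 to 0.875 m from the base axis. Payload 4.2 kg.
Tool frame: the origin (TCP) lies at the very end of the fingers, on their centre line; the grasp point (between the pads) lies 19 mm behind it (bot.grip_depth is the distance from the TCP to the grasp point, in m); x points along the fingers, y is the direction in which the jaws open and shut, and the axes are right-handed (so a half turn about x gives the same grasp; the last joint's range is limited). The gripper opens to 85 mm and grips with 20 to 120 N. Pads are 22 mm wide; open, the fingers measure 114 mm over their backs; the gripper's body (76 mm by 85 mm) begins 54 mm behind the grasp point. The pads swing forward as they close: fully open they stand 13 mm farther back than shut.
Start: joints at [-0.861, 0.385, 0.008, 0, -1.194, -0.259], TCP at [0.272, -0.563, 0.231] pointing down, gripper open.
Joint ranges: [-3.14, 3.14], [-1.21, 2.06], [-1.07, 1.41], [-3.16, 2.05], [-2.99, -0.16], [-3.1, 3.1]. Speed limits (rad/s): [2.79, 2.79, 3.14, 3.14, 3.14, 3.14].

### API

Orientations are given as a rotation vector (axis times angle).
In Python, from rig import bot gives the robot as it stands.
- The arm moves only by the tool send_rows, never from a script. Its argument "plan" is a list of rows, each an object with "slide": the shift along the tool's x, y, z in mm, a list of three; "angular": the turn, a rotation vector about the tool's x, y, z in rad, a list of three. In form: [{"slide": [x, y, z], "angular": [rx, ry, rz]}, ...]. A call has 1 to 8 rows; each row shifts and turns the commanded pose from where the row before left it, along the tool's axes as they then stand; what a row does not reach is not made up. A row lasts 1/8 s, in which the tool goes at most 62.5 mm and 10.7 degrees, less where a joint would pass 70% of its speed; a pose out of reach is approached as far as the arm can. A call with a gripper value outside its range is refused whole. "claw" is the finger opening in mm, from 0 to 85.4, set as the call begins (left out, the last holds). The fingers move at their own pace and stop on an object; the grip force is fixed at half the most. Time passes only in rows, so rows that do not move let the fingers close. It gives the time, the measured TCP pose, the force and the opening at its end, in the units of the state.
- bot.state(): the state, without advancing time (a new reading comes with each control period).
- bot.grab_frame(name): name is "scene" or "top" or "wrist"; returns (picture, depth): 480x640x3 uint8, blue, green, red; 480x640 float32, m along the optical axis (not along the pixel's ray), 0 where there is no reading.
- bot.camera_params(name): a dict with "K" (3x3 intrinsics, pixels), "rvec" (rotation vector, rad) and "tvec" (3), from world to camera coordinates, as OpenCV has them; the wrist camera has in their place "hand_eye" (4x4, takes a point from camera to tool coordinates, whose origin is the TCP and whose axes are the tool frame's). Camera axes: x right, y down, z forward; pixel columns grow to the right and rows downward; lengths in m; the calibration is good to about 2 mm. The wrist camera is an equidistant fisheye: a pixel r from the principal point sees the ray r / f radians off the axis. A picture is of the moment at which its call begins: read the wrist's pose just before it. camera_params takes no time and is no camera call.
- bot.sign_off(): hands the job in, once; it reports no verdict.
Trained networks look in the newest picture that a camera, given by its name, has taken for a name from the list of things; names that differ only in an ending like _2 or _b are one class to them, and where a whole thing is asked for, a point or a joint stands for the part that bears it (a point fixed in the world has none). Each returns a list of dicts, best first, with "p" (0 to 1); they miss things now and then, are a little off and sometimes report something else, mostly with a low value. They report only what shows in the picture. A call takes as long as a camera call.
- bot.outline_of(camera, thing): "pixels" (480x640 bool, what is visible of it) and "box" ([centre column, centre row, width, height] in pixels, round what is visible of it).
- bot.pinpoint(camera, thing): "at" ([column, row] in pixels: a listed point, or the origin of a listed thing).
The state is a dict: "time_s": time; "joint_positions": joint angles; "joint_vel": joint speeds; "effort": joint torques, N m; "eef_pos": TCP position; "eef_rot": TCP orientation; "contact_force": force on the tool from outside, world axes, zero at the start; "moment": the same for the moment, N m; "gripper_width": finger opening in m.
Only numpy, scipy, OpenCV 4.12 (cv2) and the standard library are available. Lean on these libraries where they do the work, as an engineer would, in place of code of your own. Each camera call takes 0.05 s, during which the arm holds its last target.

### The job

The small blank flange lying at the front right needs its seal before it can be clamped on. Look through the three fittings cases, opening one at a time and never leaving two open together, until you find the centring ring (the white ring with the black O-ring); set it flat and centred on the blank flange and let go. Leave every case shut, with the other fittings still in the cases they came from, and do not upset or shift the beaker, the vial or the clamp.

Things in the scene. Friction and masses are not known exactly. Their poses are not given: they have to be found in the camera images.
- case_left: left front one of three identical dark grey plastic fittings cases, 99 deep (x) by 165 wide (y) by 37 mm high, shut at the start, firm on the table. Origin: centre of the underside; x runs from the front (orange clasp and lip, towards the robot) to the hinge, z up. Front face x = -46, back +50, sides y = +-82, rim z = 26, inner floor z = 2.5. Inside: see the hinge entry.
- case_left_hinge (a point): centre of this case's hinge line (along case y), 51 mm behind the case's origin and 27 mm up. Inside, in the case's frame: one large compartment x -43 to 47, y -80 to 8, lined with a flat grey foam pad whose top is at z = 12 (firm, does not give); two small ones at y 10 to 80; dividers 22 mm high.
- case_left_lip_point (a point): centre of the orange thumb lip of the clasp on this lid's front edge: 26 mm wide (case y), 10 deep, 5 thick, standing out in front of the case, 30 mm over the table when shut, 55 mm in front of the case's origin, 106 mm from the hinge line; it moves with the lid. It can be pinched across its 26 mm from above, just in front of the case (it pivots between the fingers as the lid rises), or lifted from below.
- case_left_lid (a joint): lid of this case: 0 shut, grows as it opens upward, 1.61 rad (just past upright) at its stop. 60 g, no catch. Friction holds it above about 1.25 rad; below about 1.0 it sinks shut slowly of its own weight. 10 mm thick, 96 mm from hinge to front edge; open, the lip is about 132 mm over the table.
- case_middle: right front (beside the rotary evaporator) one of three identical dark grey plastic fittings cases, 99 deep (x) by 165 wide (y) by 37 mm high, shut at the start, firm on the table. Origin: centre of the underside; x runs from the front (orange clasp and lip, towards the robot) to the hinge, z up. Front face x = -46, back +50, sides y = +-82, rim z = 26, inner floor z = 2.5. Inside: see the hinge entry.
- case_middle_hinge (a point): centre of this case's hinge line (along case y), 51 mm behind the case's origin and 27 mm up. Inside, in the case's frame: one large compartment x -43 to 47, y -80 to 8, lined with a flat grey foam pad whose top is at z = 12 (firm, does not give); two small ones at y 10 to 80; dividers 22 mm high.
- case_middle_lip_point (a point): centre of the orange thumb lip of the clasp on this lid's front edge: 26 mm wide (case y), 10 deep, 5 thick, standing out in front of the case, 30 mm over the table when shut, 55 mm in front of the case's origin, 106 mm from the hinge line; it moves with the lid. It can be pinched across its 26 mm from above, just in front of the case (it pivots between the fingers as the lid rises), or lifted from below.
- case_middle_lid (a joint): lid of this case: 0 shut, grows as it opens upward, 1.61 rad (just past upright) at its stop. 60 g, no catch. Friction holds it above about 1.25 rad; below about 1.0 it sinks shut slowly of its own weight. 10 mm thick, 96 mm from hinge to front edge; open, the lip is about 132 mm over the table.
- case_rear: rear one of three identical dark grey plastic fittings cases, 99 deep (x) by 165 wide (y) by 37 mm high, shut at the start, firm on the table. Origin: centre of the underside; x runs from the front (orange clasp and lip, towards the robot) to the hinge, z up. Front face x = -46, back +50, sides y = +-82, rim z = 26, inner floor z = 2.5. Inside: see the hinge entry.
- case_rear_hinge (a point): centre of this case's hinge line (along case y), 51 mm behind the case's origin and 27 mm up. Inside, in the case's frame: one large compartment x -43 to 47, y -80 to 8, lined with a flat grey foam pad whose top is at z = 12 (firm, does not give); two small ones at y 10 to 80; dividers 22 mm high.
- case_rear_lip_point (a point): centre of the orange thumb lip of the clasp on this lid's front edge: 26 mm wide (case y), 10 deep, 5 thick, standing out in front of the case, 30 mm over the table when shut, 55 mm in front of the case's origin, 106 mm from the hinge line; it moves with the lid. It can be pinched across its 26 mm from above, just in front of the case (it pivots between the fingers as the lid rises), or lifted from below.
- case_rear_lid (a joint): lid of this case: 0 shut, grows as it opens upward, 1.61 rad (just past upright) at its stop. 60 g, no catch. Friction holds it above about 1.25 rad; below about 1.0 it sinks shut slowly of its own weight. 10 mm thick, 96 mm from hinge to front edge; open, the lip is about 132 mm over the table.
- centering_ring: the wanted part: a centring ring for a small vacuum flange, a flat white metal ring with a black rubber O-ring round its rim, 42 mm outside, about 20 mm hole, 8 mm high, 15 g. Origin: centre of its underside. It starts flat on the pad in the large compartment of one of the three cases, on the compartment's middle line (y about -36 mm in the case's frame), about 20 mm clear of its y walls; which case varies.
- blank_flange: small steel blank flange, a plain disc 40 mm across and 6 mm thick, loose, lying face up on the table at the right front. Origin: centre of its underside; top face 6 mm up. Keep clear of the rotary evaporator behind it: its panel and bath begin at world x = 0.44, from y = -0.05 to the right, and are 0.22 m high.
- joint_clip: yellow plastic joint clip, 32x42x16 mm, in the small back compartment of the right front case; not wanted. Origin: centre of its underside.
- large_blank: larger steel blank flange, solid disc 55 mm across, 6 mm thick, in the large compartment of another case; not wanted. Origin: centre of its underside.
- stir_bar: white stirring bar, 9x34x9 mm, in the small front compartment of the left front case; not wanted. Origin: centre of its underside.
- stir_bar_2: another white stirring bar, 9x34x9 mm, in the small back compartment of the rear case; not wanted. Origin: centre of its underside.
- plug_clip: small yellow plug clip with a white end, 12x41x10 mm, in the large compartment of another case; not wanted. Origin: centre of its underside.
- flange_clamp: bystander: white hinged flange clamp, 64x80x17 mm, lying right of the blank flange. Origin: centre of its underside.
- beaker: bystander: small empty glass beaker, 46 mm across, 60 high, on the table near the right front case. Origin: centre of its underside.
- vial: bystander: glass sample vial with a black cap, 28 mm across, 60 high, between the two front cases near the table's front edge. Origin: centre of its underside.

How it is judged:
By the outcome, as a careful person would: the job done as asked, in the order asked, and still so for the second after the job is handed in, with the robot touching nothing.
It also fails if it takes over 72 s, if anything falls off the work surface, if the arm or the gripper's body presses on something with over 40 N, if the wrist force passes 120 N, or if a joint passes its speed limit or range.

## Working session

There is one attempt and no reset: what is moved stays moved. The work goes in short steps, Python scripts to look and compute and a tool call to move; the robot and the scene stay as the last step left them, time stands still between calls to the robot, and variables do not carry over. Pictures are saved under pics/ and viewed, and the job is handed in when it is done.

Besides the shell and the picture viewer there is one more tool, called as a command line: name --argument value ..., lists and objects as JSON in quotes. send_rows: Moves the arm, as the interface text tells. Its arguments: {"type":"object","properties":{"plan":{"type":"array"},"claw":{"type":"number"}},"required":["plan"]}

```bash
ls; mkdir -p pics; python3 - <<'E'
from rig import bot
import cv2
print(bot.state())
for n in ("scene","top"):
    im,d=bot.grab_frame(n); cv2.imwrite(f"pics/{n}0.png",im)
    print(n,bot.camera_params(n))
print(bot.camera_params("wrist"), bot.grip_depth)
E
```

```text
pics
{'time_s': 0.0, 'joint_positions': array([-8.61437713e-01,  3.85538797e-01,  6.61691223e-03, -4.84679028e-04,
       -1.19401094e+00, -2.58591965e-01]), 'joint_vel': array([ 3.64915642e-04,  8.71098153e-04,  2.21509708e-03, -1.44065767e-04,
       -1.09797142e-03, -4.57727733e-06]), 'effort': array([ 6.73258692e-04, -3.92289734e+01,  1.88405603e+01,  4.18614104e+00,
       -4.62305878e-03,  7.16934863e-06]), 'eef_pos': array([ 0.27203452, -0.56203526,  0.23023095]), 'eef_rot': array([-0.35171546,  1.54235826,  0.35503855]), 'contact_force': array([-0.39591342, -0.00630346, -0.53429724]), 'moment': array([-0.01504904,  0.02712405, -0.0785614 ]), 'gripper_width': 0.08533238177576925}
scene {'K': array([[470.00396996,   0.        , 314.35299832],
       [  0.        , 470.00396996, 234.67728885],
       [  0.        ,   0.        ,   1.        ]]), 'rvec': array([ 0.86978156, -2.24269062,  1.32722669]), 'tvec': array([0.34082191, 0.20357793, 0.79058325])}
top {'K': array([[507.04110841,   0.        , 316.67813983],
       [  0.        , 507.04110841, 237.80247686],
       [  0.        ,   0.        ,   1.        ]]), 'rvec': array([ 2.17249676, -2.17189835,  0.09938685]), 'tvec': array([-0.02966441,  0.51753847,  1.17788283])}
{'K': array([[371.64829954,   0.        , 320.47692478],
       [  0.        , 371.64829954, 240.11218487],
       [  0.        ,   0.        ,   1.        ]]), 'hand_eye': array([[ 5.66283134e-04, -2.86128490e-01,  9.58191091e-01,
        -1.43078085e-01],
       [ 9.99999807e-01,  4.08363832e-04, -4.69048921e-04,
         5.96196226e-04],
       [-2.57082326e-04,  9.58191171e-01,  2.86128666e-01,
        -7.20632269e-02],
       [ 0.00000000e+00,  0.00000000e+00,  0.00000000e+00,
         1.00000000e+00]])} 0.0187
```

View pics/scene0.png

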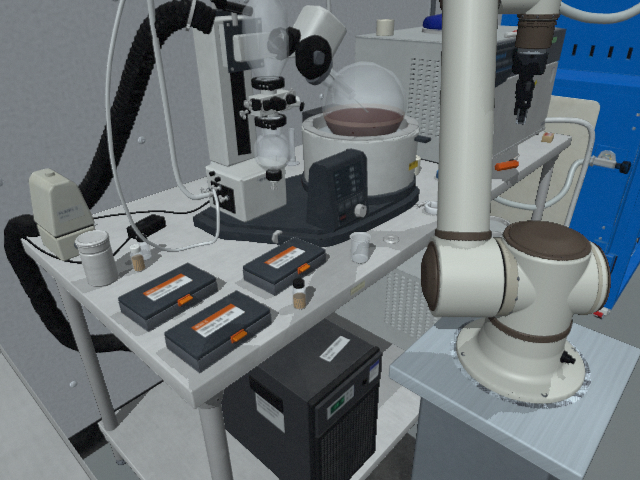

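View pics/top0.png

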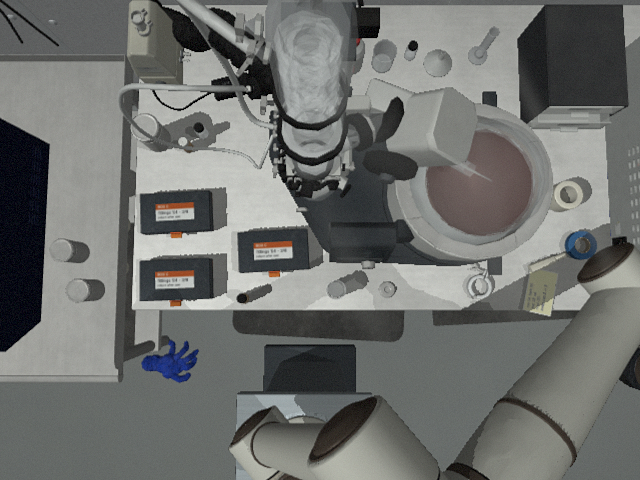

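```bash
cat > h.py <<'E'
import numpy as np, cv2
from rig import bot
from scipy.spatial.transform import Rotation as R
def ext(n):
    p=bot.camera_params(n); return p["K"],R.from_rotvec(p["rvec"]).as_matrix(),np.array(p["tvec"])
def onplane(n,px,z):
    K,Rm,t=ext(n); r=np.linalg.inv(K)@np.array([px[0],px[1],1.]); d=Rm.T@r; c=-Rm.T@t
    return c+d*(z-c[2])/d[2]
def proj(n,P):
    K,Rm,t=ext(n); q=K@(Rm@np.array(P)+t); return q[:2]/q[2]
def tool():
    s=bot.state(); return np.array(s["eef_pos"]),R.from_rotvec(s["eef_rot"])
def wrist_onplane(px,z,pose=None):
    p=bot.camera_params("wrist"); K=p["K"]; H=p["hand_eye"]
    P,Rt=pose or tool()
    v=np.array([px[0]-K[0,2],px[1]-K[1,2]])/K[0,0]; th=np.hypot(*v)
    d=np.array([*(v/th*np.sin(th)),np.cos(th)]) if th>0 else np.array([0,0,1.])
    d=Rt.apply(H[:3,:3]@d); c=P+Rt.apply(H[:3,3])
    return c+d*(z-c[2])/d[2]
def wrist_proj(X,pose=None):
    p=bot.camera_params("wrist"); K=p["K"]; H=p["hand_eye"]; P,Rt=pose or tool()
    q=Rt.inv().apply(np.array(X)-P); q=H[:3,:3].T@(q-H[:3,3]); rho=np.hypot(q[0],q[1]); th=np.arctan2(rho,q[2])
    return np.array([K[0,2]+K[0,0]*th*q[0]/rho,K[1,2]+K[0,0]*th*q[1]/rho])
E
python3 - <<'E'
from h import *
np.set_printoptions(precision=4,suppress=True)
for n in ("scene","top"): bot.grab_frame(n)
for c in ("case_left","case_middle","case_rear"):
  for suf,z in (("",0),("_hinge",.027),("_lip_point",.030)):
    for n in ("top",) if suf!="_lip_point" else ("scene","top"):
      for r in bot.pinpoint(n,c+suf)[:2]: print(c+suf,n,round(r["p"],2),np.round(r["at"],1),onplane(n,r["at"],z))
for c in ("blank_flange","beaker","vial","flange_clamp"):
  for n in ("top","scene"):
    for r in bot.pinpoint(n,c)[:2]: print(c,n,round(r["p"],2),np.round(r["at"],1),onplane(n,r["at"],0))
s=bot.state();print(s["time_s"],R.from_rotvec(s["eef_rot"]).as_matrix())
E
```

```text
case_left top 0.66 [180.5 281.2] [0.4151 0.2975 0.    ]
case_left top 0.26 [385.7 291.5] [ 0.3907 -0.1948  0.    ]
case_left_hinge top 0.78 [172.7 259.3] [0.4663 0.3099 0.027 ]
case_left_lip_point scene 0.94 [240.1 336.1] [0.3585 0.3006 0.03  ]
case_left_lip_point top 0.74 [175.5 301.6] [0.3674 0.2998 0.03  ]
case_left_lip_point top 0.58 [244.9 302.1] [0.3663 0.1378 0.03  ]
case_middle top 0.68 [274.7 253. ] [0.483  0.0718 0.    ]
case_middle_hinge top 0.89 [271.5 224.8] [0.5482 0.0776 0.027 ]
case_middle_hinge top 0.21 [178.5 279.7] [0.4184 0.295  0.027 ]
case_middle_lip_point scene 0.96 [302.1 266.7] [0.4341 0.0719 0.03  ]
case_middle_lip_point top 0.89 [272.4 270.2] [0.4407 0.0743 0.03  ]
case_rear_hinge top 0.72 [172.6 192.3] [0.6263 0.3145 0.027 ]
case_rear_lip_point scene 0.89 [185.6 298.8] [0.5215 0.3019 0.03  ]
case_rear_lip_point scene 0.74 [225.8 337.4] [0.3741 0.319  0.03  ]
case_rear_lip_point top 0.77 [175.5 233.2] [0.5279 0.3041 0.03  ]
case_rear_lip_point top 0.56 [180.6 284.3] [0.4076 0.289  0.03  ]
blank_flange top 0.75 [387.5 290.1] [ 0.3941 -0.1991  0.    ]
blank_flange scene 0.46 [391.6 239.4] [ 0.3906 -0.1963  0.    ]
blank_flange scene 0.36 [265.9 251.4] [0.5801 0.0467 0.    ]
beaker top 0.52 [335.3 286.8] [ 0.4019 -0.0741  0.    ]
beaker scene 0.7 [359.9 259.1] [ 0.3914 -0.0721  0.    ]
beaker scene 0.19 [222.7 334.2] [0.416  0.2979 0.    ]
vial top 0.25 [177.7 281.1] [0.4153 0.3042 0.    ]
vial scene 0.89 [298.4 303.6] [0.3779 0.1411 0.    ]
vial scene 0.2 [168.7 301.7] [0.5777 0.3098 0.    ]
flange_clamp top 0.79 [477.6 284.6] [ 0.4073 -0.4151  0.    ]
flange_clamp scene 0.57 [428.7 207.6] [ 0.4183 -0.4149  0.    ]
1.2 [[-0.     -0.4356  0.9001]
 [ 0.0001  0.9001  0.4356]
 [-1.      0.0001  0.    ]]
```

```bash
python3 - <<'E'
from h import *
np.set_printoptions(precision=4,suppress=True)
im,d=bot.grab_frame("top")
K,Rm,t=ext("top")
v,u=np.mgrid[:480,:640]
P=np.stack([(u-K[0,2])/K[0,0]*d,(v-K[1,2])/K[1,1]*d,d],-1); W=(P-t)@Rm
print("cam",-Rm.T@t)
for c,px in (("left",(176,283)),("middle",(273,257)),("rear",(176,218))):
    w=W[px[1]-25:px[1]+20,px[0]-40:px[0]+40]; 
    print(c,"lid z median",np.median(w[...,2]))
    # dark pixel mask
    m=((im.max(2)<95)&(W[...,2]>.028)&(W[...,2]<.05)).astype(np.uint8)
    m2=np.zeros_like(m); m2[px[1]-45:px[1]+40,px[0]-45:px[0]+45]=m[px[1]-45:px[1]+40,px[0]-45:px[0]+45]
    m2=cv2.morphologyEx(m2,cv2.MORPH_CLOSE,np.ones((9,9))); 
    m2=cv2.morphologyEx(m2,cv2.MORPH_OPEN,np.ones((9,9)))
    n,l,s,ce=cv2.connectedComponentsWithStats(m2); k=1+np.argmax(s[1:,4])
    cs,_=cv2.findContours((l==k).astype(np.uint8),cv2.RETR_EXTERNAL,cv2.CHAIN_APPROX_NONE)
    pts=np.array([onplane("top",q,.037)[:2] for q in cs[0][:,0]],np.float32)
    print(cv2.minAreaRect(pts))
big=cv2.resize(im[180:320,120:520],None,fx=2,fy=2); cv2.imwrite("pics/topz.png",big)
for q in ((387.5,290.1),):
    print(W[284:298,380:396,2].round(3)[::3,::3])
m=bot.outline_of("top","blank_flange"); print([(r["p"],r["box"]) for r in m[:2]])
E
```

```text
cam [ 0.4049 -0.0324  1.2211]
left lid z median 0.03733847872834049
((0.4203718900680542, 0.30018559098243713), (0.09459714591503143, 0.1637970507144928), 1.9875661134719849)
middle lid z median 0.037270466976744104
((0.5075542330741882, 0.0610341876745224), (0.13265320658683777, 0.1897682547569275), 3.0268023014068604)
rear lid z median 0.03723465267802656
((0.5792574286460876, 0.3042266070842743), (0.09600336849689484, 0.1659993678331375), 3.039499044418335)
[[ 0.     0.01   0.003  0.003  0.008 -0.001]
 [ 0.009  0.005  0.008  0.005  0.002  0.002]
 [ 0.007  0.005  0.011  0.005  0.011  0.004]
 [ 0.001  0.004  0.005  0.008  0.009  0.001]
 [ 0.001  0.002  0.008  0.004  0.002  0.004]]
[(0.56, [385.1, 290.0, 18.9, 14.7])]
```

View pics/topz.png

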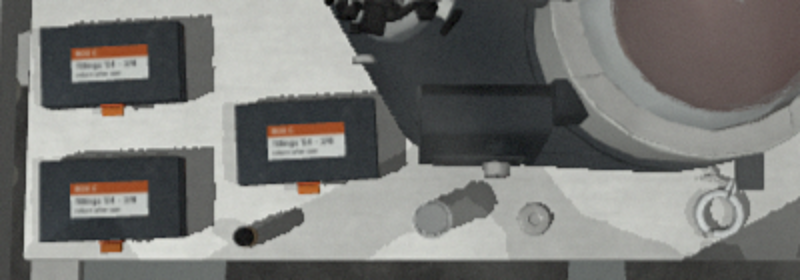

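```bash
cat >> h.py <<'E'
def pose_R(yaw,tilt=0.0):
    # tool down, tool z at heading yaw (deg); tilt>0 (deg) leans the body toward -heading (fingers point forward)
    y=np.radians(yaw); z=np.array([np.cos(y),np.sin(y),0]); x=np.array([0,0,-1.]); yy=np.cross(z,x)
    M=R.from_matrix(np.stack([x,yy,z],1))
    return M*R.from_rotvec([0,-np.radians(tilt),0])
def plan(wps,step=55,astep=.17,start=None):
    """wps: list of (xyz, R[, nrows]); prints rounded rows"""
    import json
    P,Rt=start or tool(); P=P*1000.
    rows=[]
    for w in wps:
        T=np.array(w[0])*1000.; Rg=w[1]
        tot=(Rt.inv()*Rg).as_rotvec()
        n=max(int(np.ceil(np.linalg.norm(T-P)/step)),int(np.ceil(np.linalg.norm(tot)/astep)),1)
        if len(w)>2: n=max(n,w[2])
        P0=P.copy();R0=Rt
        for i in range(n):
            G=P0+(T-P0)*(i+1)/n
            s=np.round(Rt.inv().apply(G-P),1); RG=R0*R.from_rotvec(tot*(i+1)/n)
            a=np.round((Rt.inv()*RG).as_rotvec(),3)+0.
            P=P+Rt.apply(s); Rt=Rt*R.from_rotvec(a); rows.append({"slide":(s+0.).tolist(),"angular":a.tolist()})
    for i in range(0,len(rows),8): print(json.dumps(rows[i:i+8]))
    print("end",P.round(1),Rt.as_matrix().round(3).tolist()); return P/1000,Rt
E
python3 - <<'E'
from h import *
Rg=pose_R(3)
print((pose_R(3).as_matrix()).round(2), bot.state()["time_s"])
plan([((.35,-.06,.20),Rg),((.425,.073,.11),Rg)])
E
```

```text
[[ 0.   -0.05  1.  ]
 [ 0.    1.    0.05]
 [-1.    0.    0.  ]] 1.3
[{"slide": [3.1, 41.9, 28.9], "angular": [0.04, 0.0, 0.0]}, {"slide": [3.2, 42.9, 27.2], "angular": [0.04, 0.0, 0.0]}, {"slide": [3.1, 44.0, 25.4], "angular": [0.04, 0.0, 0.0]}, {"slide": [3.1, 45.1, 23.7], "angular": [0.039, 0.0, 0.0]}, {"slide": [3.1, 45.8, 21.9], "angular": [0.04, 0.0, 0.0]}, {"slide": [3.2, 46.8, 20.0], "angular": [0.04, 0.0, 0.0]}, {"slide": [3.1, 47.5, 18.2], "angular": [0.04, 0.0, 0.0]}, {"slide": [3.1, 48.2, 16.2], "angular": [0.04, 0.0, 0.0]}]
[{"slide": [3.2, 48.8, 14.3], "angular": [0.04, 0.0, 0.0]}, {"slide": [3.1, 49.3, 12.4], "angular": [0.039, 0.0, 0.0]}, {"slide": [22.5, 32.2, 20.5], "angular": [0.0, 0.0, 0.0]}, {"slide": [22.5, 32.2, 20.5], "angular": [0.0, 0.0, 0.0]}, {"slide": [22.5, 32.2, 20.4], "angular": [0.0, 0.0, 0.0]}, {"slide": [22.5, 32.3, 20.5], "angular": [0.0, 0.0, 0.0]}]
end [425.  73. 110.] [[0.0, -0.053, 0.999], [-0.0, 0.999, 0.053], [-1.0, -0.0, 0.0]]
```

send_rows --plan '[{"slide": [3, 42, 29], "angular": [0.04, 0, 0]}, {"slide": [3, 43, 27], "angular": [0.04, 0, 0]}, {"slide": [3, 44, 25], "angular": [0.04, 0, 0]}, {"slide": [3, 45, 24], "angular": [0.04, 0, 0]}, {"slide": [3, 46, 22], "angular": [0.04, 0, 0]}, {"slide": [3, 47, 20], "angular": [0.04, 0, 0]}, {"slide": [3, 47, 18], "angular": [0.04, 0, 0]}, {"slide": [3, 48, 16], "angular": [0.04, 0, 0]}]' --claw 40

```text
time_s: 2.3
eef_pos: [0.3343, -0.1594, 0.2077]
eef_rot: [-0.102, 1.567, 0.101]
contact_force: [1.0, -0.4, -0.3]
gripper_width: 0.0403
```

send_rows --plan '[{"slide": [3, 49, 14], "angular": [0.04, 0, 0]}, {"slide": [3, 49, 12], "angular": [0.04, 0, 0]}, {"slide": [22, 32, 20], "angular": [0, 0, 0]}, {"slide": [22, 32, 20], "angular": [0, 0, 0]}, {"slide": [22, 32, 20], "angular": [0, 0, 0]}, {"slide": [22, 32, 20], "angular": [0, 0, 0]}, {"slide": [0, 0, 0], "angular": [0, 0, 0]}]'

```text
time_s: 3.18
eef_pos: [0.423, 0.0728, 0.112]
eef_rot: [-0.043, 1.573, 0.041]
contact_force: [-0.7, -1.1, -0.1]
gripper_width: 0.0401
```

```bash
python3 - <<'E'
from h import *
np.set_printoptions(precision=4,suppress=True)
ps=tool(); print(bot.state()["time_s"],ps[0],ps[1].as_matrix())
im,d=bot.grab_frame("wrist"); cv2.imwrite("pics/w1.png",im)
for c,z in (("case_middle_lip_point",.03),("case_middle_hinge",.027)):
  for r in bot.pinpoint("wrist",c)[:2]: print(c,round(r["p"],2),np.round(r["at"],1),wrist_onplane(r["at"],z,ps))
E
```

```text
3.175 [0.423  0.0728 0.112 ] [[-0.0022 -0.0534  0.9986]
 [-0.0015  0.9986  0.0534]
 [-1.     -0.0014 -0.0023]]
case_middle_lip_point 0.8 [316.8 258.4] [0.43   0.0714 0.03  ]
case_middle_hinge 0.73 [585.2 241.4] [0.4085 0.2784 0.027 ]
case_middle_hinge 0.69 [319.1 383.4] [0.533  0.0782 0.027 ]
```

View pics/w1.png

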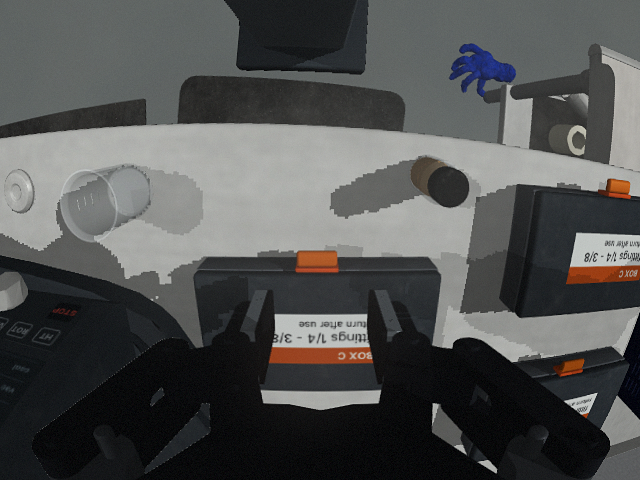

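```bash
python3 - <<'E'
from h import *
np.set_printoptions(precision=4,suppress=True)
ps=tool()
im=cv2.imread("pics/w1.png"); cv2.imwrite("pics/w1z.png",cv2.resize(im[230:300,180:460],None,fx=2.8,fy=2.8,interpolation=cv2.INTER_NEAREST))
for q,z in (((317,251),.0325),((203,258),.037),((438,258),.037),((297,251),.0325),((338,251),.0325)): print(q,wrist_onplane(q,z,ps))
for X in ((.432,.0714,.03),(.437,.073,.03)): print(wrist_proj(X,ps))
E
```

```text
(317, 251) [0.4242 0.0697 0.0325]
(203, 258) [ 0.4315 -0.004   0.037 ]
(438, 258) [0.4237 0.1481 0.037 ]
(297, 251) [0.4249 0.057  0.0325]
(338, 251) [0.4235 0.083  0.0325]
[319.139  261.3165]
[321.206 268.62 ]
```

View pics/w1z.png

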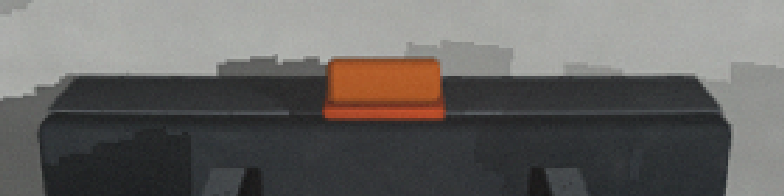

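```bash
python3 - <<'E'
from h import *
np.set_printoptions(precision=4,suppress=True)
ps=tool()
for q,z in (((317.5,251.4),.0275),((317.5,251.4),.0325),((317.5,266.8),.0325),((317.5,270.5),.037),((195,273),.037),((440,273),.037)): print(q,z,wrist_onplane(q,z,ps))
E
```

```text
(317.5, 251.4) 0.0275 [0.4261 0.07   0.0275]
(317.5, 251.4) 0.0325 [0.4245 0.07   0.0325]
(317.5, 266.8) 0.0325 [0.4349 0.0705 0.0325]
(317.5, 270.5) 0.037 [0.4357 0.0706 0.037 ]
(195, 273) 0.037 [ 0.4425 -0.0103  0.037 ]
(440, 273) 0.037 [0.4341 0.1512 0.037 ]
```

```bash
cat >> h.py <<'E'
def cloud(n):
    im,d=bot.grab_frame(n); K,Rm,t=ext(n); v,u=np.mgrid[:480,:640]
    P=np.stack([(u-K[0,2])/K[0,0]*d,(v-K[1,2])/K[1,1]*d,d],-1); return im,d,(P-t)@Rm
def arc(lip,yaw,ths,e=(-.005,-.005)):
    xh=np.array([np.cos(np.radians(yaw)),np.sin(np.radians(yaw)),0]); zz=np.array([0,0,1.])
    hz=np.array([*lip[:2],.027])+xh*.106
    return [hz+xh*(-.106*np.cos(t)+.003*np.sin(t)+e[0])+zz*(.106*np.sin(t)+.003*np.cos(t)+e[1]) for t in ths]
E
python3 - <<'E'
from h import *
np.set_printoptions(precision=3,suppress=True)
ps=tool()
K,Rm,t=ext("top")
for n in ("top","scene"):
  im,d,W=cloud(n); X=W[d>0]
  for zlo,zhi in ((.05,.15),(.15,.3),(.3,.5)):
    for y0 in (-.05,0,.05,.1,.15):
        m=(X[:,2]>zlo)&(X[:,2]<zhi)&(X[:,1]>y0)&(X[:,1]<y0+.05)&(X[:,0]>.5)&(X[:,0]<.9)
        if m.sum()>5: print(n,zlo,y0,m.sum(),"minx",np.percentile(X[m,0],2))
xs=arc((.431,.071),3,[0]); Rg=pose_R(3)
a=plan([(xs[0],Rg)],step=30)
A=arc((.431,.071),3,np.linspace(0,1.56,13)[1:])
plan([(p,Rg) for p in A],start=a)
E
```

```text
top 0.05 -0.05 33 minx 0.5343743504185425
top 0.05 0.05 306 minx 0.6867596054414699
top 0.05 0.1 116 minx 0.6836455816477366
top 0.15 -0.05 193 minx 0.5741625405444118
top 0.15 0 30 minx 0.5694717585498946
top 0.15 0.1 147 minx 0.7826973146649222
top 0.3 -0.05 747 minx 0.5621038900118246
top 0.3 0 538 minx 0.5696362611882456
top 0.3 0.05 20 minx 0.7142973230928209
top 0.3 0.1 354 minx 0.7435367565309547
top 0.3 0.15 343 minx 0.7918163412411494
scene 0.05 -0.05 583 minx 0.6062907233422303
scene 0.05 0 1536 minx 0.6539678189477278
scene 0.05 0.05 335 minx 0.6825006856824573
scene 0.05 0.1 157 minx 0.6791754622382736
scene 0.15 -0.05 1470 minx 0.5746139830138499
scene 0.15 0 2308 minx 0.5866165381613991
scene 0.15 0.05 16 minx 0.7516789700600338
scene 0.15 0.1 374 minx 0.7802563290821974
scene 0.15 0.15 191 minx 0.8462757959045227
scene 0.3 -0.05 1783 minx 0.570408697840624
scene 0.3 0 4077 minx 0.5812480807898389
scene 0.3 0.05 382 minx 0.6992650433080624
scene 0.3 0.1 1531 minx 0.747325621825406
scene 0.3 0.15 1632 minx 0.7918538839026131
[{"slide": [29.7, -0.1, 1.2], "angular": [-0.0
[... 313 characters left out ...]
], "angular": [0.0, 0.0, 0.0]}, {"slide": [-12.9, 0.0, 4.8], "angular": [0.0, 0.0, 0.0]}, {"slide": [-12.2, 0.0, 6.4], "angular": [0.0, 0.0, 0.0]}, {"slide": [-11.2, 0.0, 7.9], "angular": [0.0, 0.0, 0.0]}, {"slide": [-10.2, 0.0, 9.3], "angular": [0.0, 0.0, 0.0]}, {"slide": [-8.8, 0.0, 10.6], "angular": [0.0, 0.0, 0.0]}, {"slide": [-7.4, 0.0, 11.6], "angular": [0.0, 0.0, 0.0]}]
[{"slide": [-5.9, 0.0, 12.5], "angular": [0.0, 0.0, 0.0]}, {"slide": [-4.1, 0.0, 13.1], "angular": [0.0, 0.0, 0.0]}, {"slide": [-2.5, 0.0, 13.6], "angular": [0.0, 0.0, 0.0]}, {"slide": [-0.6, 0.0, 13.7], "angular": [0.0, 0.0, 0.0]}]
end [533.7  76.4 128. ] [[0.0, -0.052, 0.999], [-0.0, 0.999, 0.052], [-1.0, -0.0, 0.0]]
```

```bash
cat >> h.py <<'E'
def arc2(lip,yaw,ths,tilts,e=(.005,0,-.005)):
    xh=np.array([np.cos(np.radians(yaw)),np.sin(np.radians(yaw)),0]); zz=np.array([0,0,1.])
    hz=np.array([*lip[:2],.027])+xh*.106; out=[]
    for t,ti in zip(ths,tilts):
        Rg=pose_R(yaw,ti); out.append((hz+xh*(-.106*np.cos(t)+.003*np.sin(t))+zz*(.106*np.sin(t)+.003*np.cos(t))+Rg.apply(e),Rg))
    return out
E
python3 - <<'E'
from h import *
print(pose_R(3,30).as_matrix().round(2))
Rg=pose_R(3)
a=plan(arc2((.431,.071),3,[0],[0]),step=30)
plan(arc2((.431,.071),3,np.linspace(0,1.56,13)[1:],np.linspace(0,36,13)[1:]),start=a)
E
```

```text
[[ 0.5  -0.05  0.86]
 [ 0.03  1.    0.05]
 [-0.87  0.    0.5 ]]
[{"slide": [29.7, -0.1, 1.2], "angular": [-0.001, 0.0, 0.0]}, {"slide": [29.6, -0.1, 1.1], "angular": [-0.001, 0.001, 0.0]}, {"slide": [29.7, -0.1, 1.2], "angular": [0.0, 0.0, -0.001]}]
end [426.   70.7  25. ] [[0.0, -0.052, 0.999], [-0.0, 0.999, 0.052], [-1.0, -0.0, 0.0]]
[{"slide": [-13.5, 0.0, 1.6], "angular": [0.0, -0.052, 0.0]}, {"slide": [-13.0, 0.0, 4.0], "angular": [0.0, -0.053, 0.0]}, {"slide": [-12.1, 0.0, 6.4], "angular": [0.0, -0.052, 0.0]}, {"slide": [-10.8, 0.0, 8.5], "angular": [0.0, -0.052, 0.0]}, {"slide": [-9.1, 0.0, 10.3], "angular": [0.0, -0.053, 0.001]}, {"slide": [-7.1, 0.0, 11.9], "angular": [0.0, -0.052, 0.0]}, {"slide": [-4.9, 0.0, 13.1], "angular": [0.0, -0.052, 0.0]}, {"slide": [-2.5, 0.0, 13.7], "angular": [0.0, -0.053, 0.0]}]
[{"slide": [0.0, 0.0, 14.1], "angular": [0.0, -0.052, 0.0]}, {"slide": [2.5, 0.0, 13.8], "angular": [0.0, -0.052, 0.0]}, {"slide": [4.9, 0.0, 13.3], "angular": [0.0, -0.053, 0.0]}, {"slide": [7.2, 0.0, 12.1], "angular": [0.0, -0.052, 0.0]}]
end [537.6  76.6 126. ] [[0.587, -0.052, 0.808], [0.031, 0.999, 0.042], [-0.809, 0.001, 0.588]]
```

send_rows --plan '[{"slide": [29, 0, 1], "angular": [0, 0, 0]}, {"slide": [30, 0, 1], "angular": [0, 0, 0]}, {"slide": [30, 0, 1], "angular": [0, 0, 0]}, {"slide": [0, 0, 0], "angular": [0, 0, 0]}]'

```text
time_s: 3.92
eef_pos: [0.4243, 0.0702, 0.0235]
eef_rot: [-0.04, 1.574, 0.038]
contact_force: [0.6, 0.1, 1.1]
gripper_width: 0.0399
```

send_rows --plan '[{"slide": [0, 0, 0], "angular": [0, 0, 0]}, {"slide": [0, 0, 0], "angular": [0, 0, 0]}, {"slide": [0, 0, 0], "angular": [0, 0, 0]}]' --claw 15

```text
time_s: 4.3
eef_pos: [0.4257, 0.0704, 0.0259]
eef_rot: [-0.04, 1.569, 0.039]
contact_force: [1.3, -7.4, -0.6]
gripper_width: 0.0236
```

send_rows --plan '[{"slide": [-13.5, 0, 1.6], "angular": [0, -0.052, 0]}, {"slide": [-13, 0, 4], "angular": [0, -0.052, 0]}, {"slide": [-12, 0, 6.4], "angular": [0, -0.052, 0]}, {"slide": [-11, 0, 8.5], "angular": [0, -0.052, 0]}]'

```text
time_s: 4.8
eef_pos: [0.4427, 0.0717, 0.0775]
eef_rot: [-0.034, 1.359, 0.042]
contact_force: [19.5, -12.1, -15.3]
gripper_width: 0.0236
```

```bash
python3 - <<'E'
from h import *
s=bot.state();print(s["eef_pos"],s["contact_force"],s["gripper_width"])
im,d=bot.grab_frame("scene"); cv2.imwrite("pics/s2.png",im[150:400,100:420])
E
```

```text
[0.44269696 0.07169542 0.07746169] [ 19.48869212 -12.12614593 -15.28881886] 0.02355288200754544
```

View pics/s2.png

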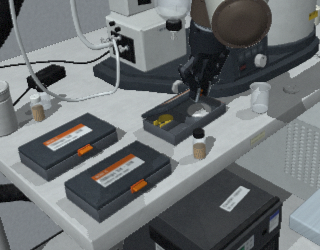

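send_rows --plan '[{"slide": [-7, -1, 12], "angular": [0, -0.052, 0]}, {"slide": [-7, 0, 12], "angular": [0, -0.052, 0]}, {"slide": [-5, 0, 13], "angular": [0, -0.052, 0]}, {"slide": [-2.5, 0, 14], "angular": [0, -0.052, 0]}]'

```text
time_s: 5.35
eef_pos: [0.4837, 0.0728, 0.1222]
eef_rot: [-0.036, 1.188, 0.038]
contact_force: [35.3, 10.4, -78.9]
gripper_width: 0.0203
```

```bash
python3 - <<'E'
from h import *
s=bot.state();print(s["eef_pos"],s["contact_force"],s["gripper_width"])
im,d=bot.grab_frame("scene"); cv2.imwrite("pics/s3.png",cv2.resize(im[150:330,200:420],None,fx=3,fy=3))
ps=tool();im,d=bot.grab_frame("wrist"); cv2.imwrite("pics/w3.png",im)
E
```

```text
[0.48368691 0.07285    0.12224992] [ 35.30395569  10.40958345 -78.88122627] 0.020275283657046225
```

View pics/s3.png

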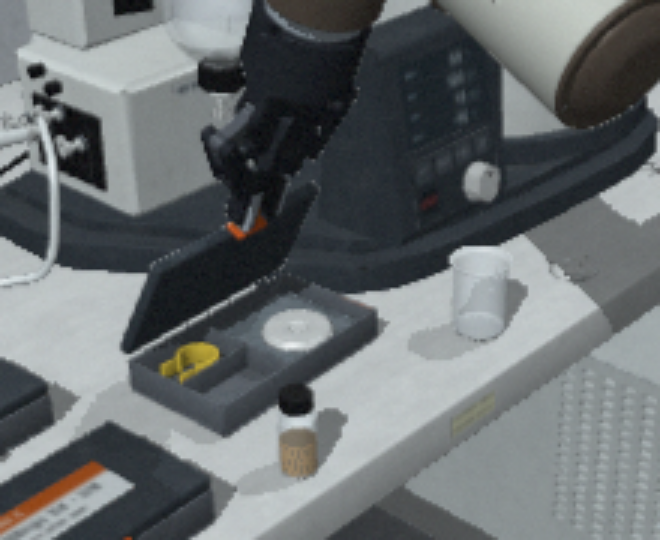

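View pics/w3.png

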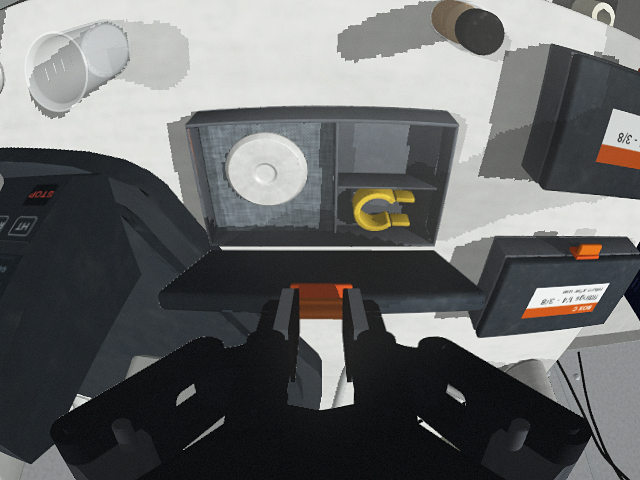

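send_rows --plan '[{"slide": [0, 0, 0], "angular": [0, 0, 0]}]' --claw 40

```text
time_s: 5.58
eef_pos: [0.4873, 0.0741, 0.1287]
eef_rot: [-0.032, 1.175, 0.04]
contact_force: [0.1, 0.3, 0.5]
gripper_width: 0.0322
```

```bash
python3 - <<'E'
from h import *
s=bot.state();print(s["eef_pos"],s["contact_force"],s["gripper_width"])
ps=tool();im,d=bot.grab_frame("wrist"); cv2.imwrite("pics/w4.png",im)
im,d=bot.grab_frame("scene"); cv2.imwrite("pics/s4.png",cv2.resize(im[150:330,200:420],None,fx=3,fy=3))
for c in ("case_middle_lip_point",):
  for n in ("wrist","scene"):
   for r in bot.pinpoint(n,c)[:2]: print(n,round(r["p"],2),np.round(r["at"],1))
s=bot.state();print(s["time_s"],s["eef_pos"],s["contact_force"],s["gripper_width"])
E
```

```text
[0.48726942 0.07414709 0.12874121] [0.08029159 0.33642665 0.48108839] 0.03224789392387767
wrist 0.72 [318.3 302.3]
scene 0.98 [282.1 223. ]
5.775 [0.48698181 0.07446266 0.12846744] [ 0.04388983 -0.14219287  0.01550783] 0.04002336986751711
```

View pics/s4.png

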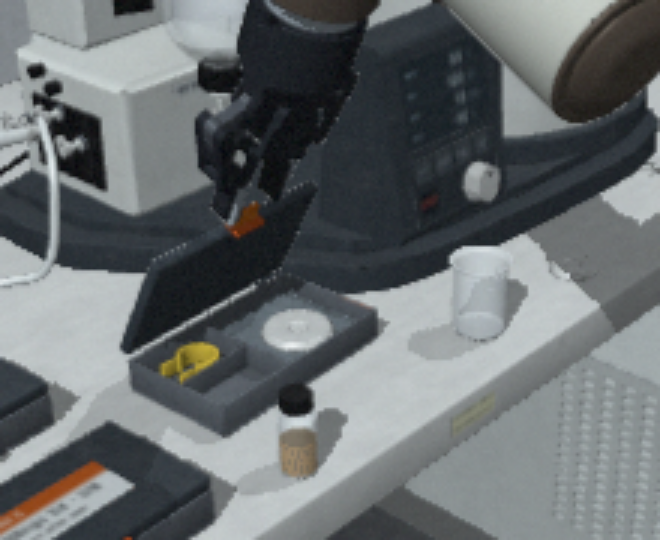

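View pics/w4.png

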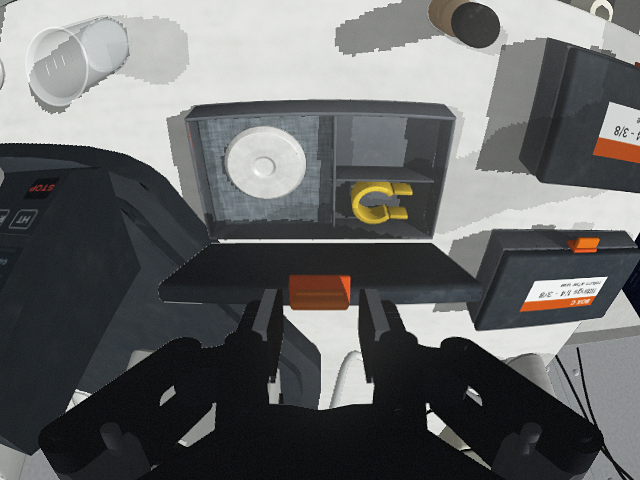

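```bash
cat >> h.py <<'E'
def lipang(px,lip,yaw,cam="wrist",ps=None):
    from scipy.optimize import minimize_scalar
    f=lambda t:(lambda X:np.linalg.norm((wrist_proj(X,ps) if cam=="wrist" else proj(cam,X))-px))(arc2(lip,yaw,[t],[0],(0,0,0))[0][0])
    best=min((minimize_scalar(f,bounds=(a,a+.4),method="bounded") for a in np.arange(0,1.6,.3)),key=lambda r:r.fun)
    return best.x,best.fun
E
python3 - <<'E'
from h import *
print(lipang((318.3,302.3),(.431,.071),3,"wrist"))
print(lipang((282.1,223),(.431,.071),3,"scene"))
print(lipang((318.3,302.3),(.434,.072),3,"wrist"))
print(lipang((282.1,223),(.434,.072),3,"scene"))
s=bot.state();print(s["time_s"],s["eef_pos"],s["contact_force"],s["gripper_width"])
print(tool()[1].as_matrix().round(3))
E
```

```text
(np.float64(1.096445410984716), np.float64(0.7345937168079554))
(np.float64(1.026168960560618), np.float64(0.994624173146316))
(np.float64(1.0758989250516968), np.float64(1.171560636832976))
(np.float64(1.0029444925394946), np.float64(0.20369053425259256))
5.775 [0.48698181 0.07446266 0.12846744] [ 0.04388983 -0.14219287  0.01550783] 0.04002336986751711
[[ 0.384 -0.049  0.922]
 [ 0.016  0.999  0.046]
 [-0.923 -0.003  0.384]]
```

send_rows --plan '[{"slide": [4, 0, -6], "angular": [0, 0, 0]}, {"slide": [8, 0, -2], "angular": [0, 0, 0]}, {"slide": [0, 0, 0], "angular": [0, 0, 0]}]'

```text
time_s: 6.15
eef_pos: [0.4844, 0.0751, 0.1214]
eef_rot: [-0.034, 1.19, 0.039]
contact_force: [-0.5, -0.5, 0.1]
gripper_width: 0.0401
```

```bash
python3 - <<'E'
from h import *
s=bot.state();print(s["eef_pos"],s["contact_force"],s["gripper_width"])
ps=tool();im,d=bot.grab_frame("wrist"); cv2.imwrite("pics/w5.png",im[200:400,150:500])
r=bot.pinpoint("wrist","case_middle_lip_point")[0]; print(r,lipang(r["at"],(.431,.071),3,"wrist",ps))
E
```

```text
[0.48444901 0.07505384 0.12141877] [-0.5056296  -0.46274131  0.05309005] 0.04010265736660492
{'at': [317.4, 312.9], 'p': 0.61} (np.float64(1.0726323134857592), np.float64(1.6017050300285516))
```

View pics/w5.png

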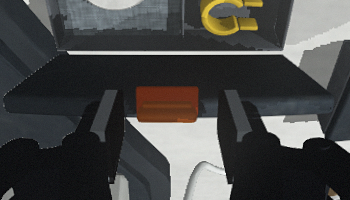

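send_rows --plan '[{"slide": [0, 0, 0], "angular": [0, 0, 0]}, {"slide": [0, 0, 0], "angular": [0, 0, 0]}]'

```text
time_s: 6.5
eef_pos: [0.4843, 0.0749, 0.1216]
eef_rot: [-0.034, 1.19, 0.039]
contact_force: [0.3, -0.3, -0.6]
gripper_width: 0.04
```

```bash
python3 - <<'E'
from h import *
s=bot.state();print(s["joint_positions"].round(3),tool()[1].as_matrix().round(3))
E
```

```text
[ 0.409  0.121 -1.01   1.023 -0.16  -2.923] [[ 0.371 -0.048  0.927]
 [ 0.012  0.999  0.047]
 [-0.928 -0.006  0.372]]
```

```bash
python3 - <<'E'
from h import *
a=plan([((.482,.0735,.1155),pose_R(3,0),3)])
plan(arc2((.431,.071),3,[.84,.63,.42,.21,0.05],[0]*5),start=a)
E
```

```text
[{"slide": [1.6, -0.4, -1.5], "angular": [-0.001, 0.127, 0.002]}, {"slide": [1.8, -0.4, -1.3], "angular": [-0.001, 0.127, 0.003]}, {"slide": [1.9, -0.5, -1.0], "angular": [-0.001, 0.127, 0.002]}]
end [482.   73.5 115.5] [[-0.0, -0.052, 0.999], [0.0, 0.999, 0.052], [-1.0, 0.0, -0.0]]
[{"slide": [12.6, 0.2, -18.6], "angular": [0.0, 0.0, 0.0]}, {"slide": [16.0, 0.0, -15.4], "angular": [0.0, 0.0, 0.0]}, {"slide": [19.0, 0.0, -11.6], "angular": [0.0, 0.0, 0.0]}, {"slide": [20.9, 0.0, -7.5], "angular": [0.0, 0.0, 0.0]}, {"slide": [16.7, 0.0, -2.7], "angular": [0.0, 0.0, 0.0]}]
end [426.3  70.7  30.3] [[-0.0, -0.052, 0.999], [0.0, 0.999, 0.052], [-1.0, 0.0, -0.0]]
```

send_rows --plan '[{"slide": [1.6, -0.4, -1.5], "angular": [0, 0.127, 0.002]}, {"slide": [1.8, -0.4, -1.3], "angular": [0, 0.127, 0.003]}, {"slide": [1.9, -0.5, -1], "angular": [0, 0.127, 0.002]}, {"slide": [0, 0, 0], "angular": [0, 0, 0]}]'

```text
time_s: 7.0
eef_pos: [0.5123, 0.053, 0.1337]
eef_rot: [-0.05, 1.383, -0.013]
contact_force: [-5.1, 7.1, 16.2]
gripper_width: 0.0402
```

```bash
python3 - <<'E'
from h import *
s=bot.state();print(s["eef_pos"],s["contact_force"],s["joint_positions"].round(3),tool()[1].as_matrix().round(3))
ps=tool();im,d=bot.grab_frame("wrist"); cv2.imwrite("pics/w6.png",im[150:400,150:500])
r=bot.pinpoint("wrist","case_middle_lip_point")[0]; print(r,lipang(r["at"],(.431,.071),3,"wrist",ps))
E
```

```text
[0.51226955 0.05300551 0.13372125] [-5.13967035  7.08329762 16.15882087] [ 0.486  0.218 -0.605  0.214 -0.61  -2.2  ] [[ 0.187 -0.02   0.982]
 [-0.039  0.999  0.028]
 [-0.982 -0.043  0.186]]
{'at': [376.3, 291.7], 'p': 0.83} (np.float64(1.2579885223189582), np.float64(6.241894849441905))
```

View pics/w6.png

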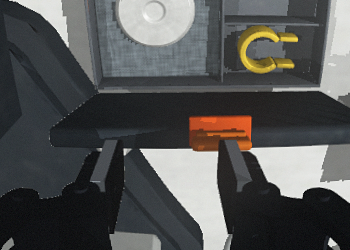

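send_rows --plan '[{"slide": [-10, 0, -8], "angular": [0, 0, 0]}, {"slide": [0, 0, 0], "angular": [0, 0, 0]}]'

```text
time_s: 7.35
eef_pos: [0.4956, 0.0488, 0.1376]
eef_rot: [-0.055, 1.395, -0.019]
contact_force: [-0.1, -0.4, -0.2]
gripper_width: 0.04
```

```bash
python3 - <<'E'
from h import *
s=bot.state();print(s["eef_pos"],s["contact_force"],s["joint_positions"].round(3),s["joint_vel"].round(3),tool()[1].as_matrix().round(3))
E
```

```text
[0.49557771 0.04882026 0.13760179] [-0.05381186 -0.42485083 -0.22965145] [ 0.496  0.19  -0.628  0.212 -0.63  -2.208] [-0.006  0.02  -0.001  0.005  0.012  0.001] [[ 0.175 -0.019  0.984]
 [-0.046  0.999  0.028]
 [-0.983 -0.05   0.174]]
```

```bash
python3 - <<'E'
from h import *
a=plan([((.478,.0735,.150),pose_R(3,0),3)])
E
```

```text
[{"slide": [-5.5, 8.1, -4.8], "angular": [-0.01, 0.058, 0.018]}, {"slide": [-5.0, 8.3, -5.1], "angular": [-0.009, 0.058, 0.017]}, {"slide": [-4.6, 8.4, -5.2], "angular": [-0.01, 0.058, 0.018]}]
end [478.   73.5 150. ] [[0.0, -0.053, 0.999], [0.0, 0.999, 0.053], [-1.0, 0.0, 0.0]]
```

send_rows --plan '[{"slide": [-5.5, 8, -5], "angular": [-0.01, 0.058, 0.018]}, {"slide": [-5, 8, -5], "angular": [-0.01, 0.058, 0.018]}, {"slide": [-5, 8, -5], "angular": [-0.01, 0.058, 0.018]}, {"slide": [0, 0, 0], "angular": [0, 0, 0]}]'

```text
time_s: 7.85
eef_pos: [0.4797, 0.073, 0.15]
eef_rot: [-0.041, 1.569, 0.042]
contact_force: [0.0, -0.6, 0.5]
gripper_width: 0.0399
```

```bash
python3 - <<'E'
from h import *
s=bot.state();print(s["time_s"],s["eef_pos"],s["contact_force"],s["joint_positions"].round(3),tool()[1].as_matrix().round(3))
ps=tool();im,d=bot.grab_frame("wrist"); cv2.imwrite("pics/w7.png",im)
r=bot.pinpoint("wrist","case_middle_lip_point")[0]; print(r,lipang(r["at"],(.431,.071),3,"wrist",ps))
im,d=bot.grab_frame("scene"); cv2.imwrite("pics/s7.png",cv2.resize(im[150:330,200:420],None,fx=3,fy=3))
r=bot.pinpoint("scene","case_middle_lip_point")[0]; print(r,lipang(r["at"],(.431,.071),3,"scene",ps))
E
```

```text
7.85 [0.47965954 0.07301404 0.14995355] [ 0.01986343 -0.63466171  0.45201534] [ 0.486  0.229 -0.445 -0.    -0.896 -2.004] [[ 0.001 -0.053  0.999]
 [ 0.001  0.999  0.053]
 [-1.     0.001  0.001]]
{'at': [322.7, 333.6], 'p': 0.82} (np.float64(1.2500197998666431), np.float64(2.7616345147899355))
{'at': [275.8, 216.6], 'p': 0.95} (np.float64(1.221715174902623), np.float64(0.44862871515129715))
```

View pics/s7.png

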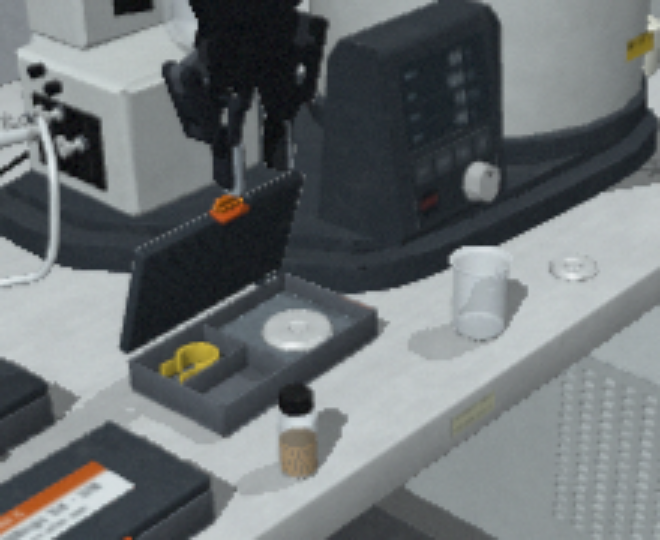

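View pics/w7.png

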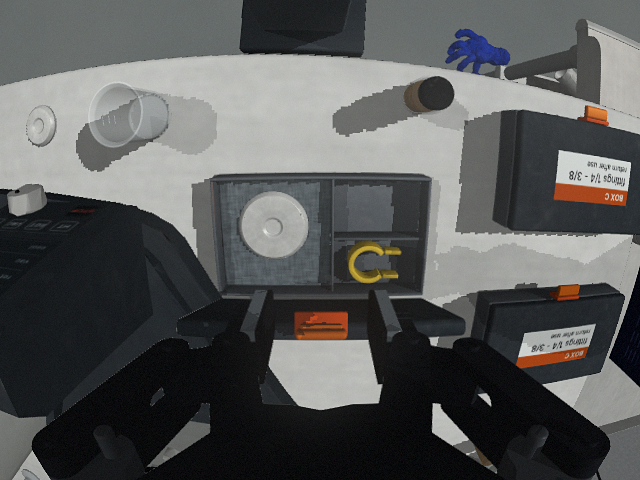

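send_rows --plan '[{"slide": [9, 0.3, 10], "angular": [0, 0, 0]}, {"slide": [18, 0.2, 10], "angular": [0, 0, 0]}, {"slide": [0, 0, 0], "angular": [0, 0, 0]}]'

```text
time_s: 8.43
eef_pos: [0.4986, 0.0742, 0.1214]
eef_rot: [-0.042, 1.573, 0.041]
contact_force: [-0.5, 0.4, 0.5]
gripper_width: 0.0399
```

```bash
python3 - <<'E'
from h import *
s=bot.state();print(s["time_s"],s["eef_pos"],s["contact_force"])
ps=tool();im,d=bot.grab_frame("wrist"); cv2.imwrite("pics/w8.png",im[200:450,150:500])
r=bot.pinpoint("wrist","case_middle_lip_point")[0]; print(r,lipang(r["at"],(.431,.071),3,"wrist",ps))
E
```

```text
8.425 [0.49855445 0.07416081 0.12142246] [-0.49842848  0.42643553  0.53077948]
{'at': [320.3, 331.9], 'p': 0.68} (np.float64(1.2573146193556148), np.float64(0.8147493694669964))
```

View pics/w8.png

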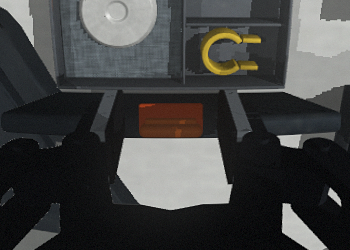

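```bash
python3 - <<'E'
from h import *
A=arc2((.431,.071),3,np.linspace(1.25,0.0,9),[0]*9)
plan(A[1:],start=A[0])
E
```

```text
[{"slide": [6.0, 0.0, -15.4], "angular": [0.0, 0.0, 0.0]}, {"slide": [8.3, 0.0, -14.3], "angular": [0.0, 0.0, 0.0]}, {"slide": [10.5, 0.0, -12.9], "angular": [0.0, 0.0, 0.0]}, {"slide": [12.3, 0.0, -11.0], "angular": [0.0, 0.0, 0.0]}, {"slide": [13.9, 0.0, -9.0], "angular": [0.0, 0.0, 0.0]}, {"slide": [15.1, 0.0, -6.8], "angular": [0.0, 0.0, 0.0]}, {"slide": [16.0, 0.0, -4.3], "angular": [0.0, 0.0, 0.0]}, {"slide": [16.4, 0.0, -1.7], "angular": [0.0, 0.0, 0.0]}]
end [426.   70.7  25. ] [[0.0, -0.052, 0.999], [0.0, 0.999, 0.052], [-1.0, 0.0, 0.0]]
```

send_rows --plan '[{"slide": [0, 0, 0], "angular": [0, 0, 0]}, {"slide": [0, 0, 0], "angular": [0, 0, 0]}, {"slide": [0, 0, 0], "angular": [0, 0, 0]}]' --claw 20

```text
time_s: 8.9
eef_pos: [0.4989, 0.0743, 0.124]
eef_rot: [-0.042, 1.569, 0.043]
contact_force: [-2.3, -3.6, 4.6]
gripper_width: 0.0227
```

send_rows --plan '[{"slide": [6, 0, -15.4], "angular": [0, 0, 0]}, {"slide": [8.3, 0, -14.3], "angular": [0, 0, 0]}, {"slide": [10.5, 0, -13], "angular": [0, 0, 0]}, {"slide": [12.3, 0, -11], "angular": [0, 0, 0]}]'

```text
time_s: 9.4
eef_pos: [0.4438, 0.0712, 0.0867]
eef_rot: [-0.042, 1.571, 0.043]
contact_force: [-3.9, -0.7, 6.7]
gripper_width: 0.0224
```

Forces are low; continue down.

send_rows --plan '[{"slide": [14, 0, -9], "angular": [0, 0, 0]}, {"slide": [15, 0, -6.8], "angular": [0, 0, 0]}, {"slide": [16, 0, -4.3], "angular": [0, 0, 0]}, {"slide": [15, 0, -1.7], "angular": [0, 0, 0]}, {"slide": [0, 0, 0], "angular": [0, 0, 0]}]'

```text
time_s: 10.02
eef_pos: [0.4197, 0.0696, 0.0245]
eef_rot: [-0.042, 1.578, 0.04]
contact_force: [-8.2, 3.9, 2.0]
gripper_width: 0.0217
```

send_rows --plan '[{"slide": [0, 0, 0], "angular": [0, 0, 0]}, {"slide": [0, 0, 0], "angular": [0, 0, 0]}]' --claw 44

```text
time_s: 10.28
eef_pos: [0.4244, 0.0712, 0.0264]
eef_rot: [-0.041, 1.568, 0.044]
contact_force: [-0.3, 0.3, 0.3]
gripper_width: 0.0439
```

```bash
python3 - <<'E'
from h import *
s=bot.state();print(s["time_s"],s["eef_pos"],s["contact_force"])
ps=tool();im,d=bot.grab_frame("wrist"); cv2.imwrite("pics/w9.png",im)
im,d=bot.grab_frame("scene"); cv2.imwrite("pics/s9.png",cv2.resize(im[150:330,200:420],None,fx=3,fy=3))
E
```

```text
10.275 [0.42439303 0.07121933 0.026363  ] [-0.33727852  0.26014835  0.266341  ]
```

View pics/s9.png

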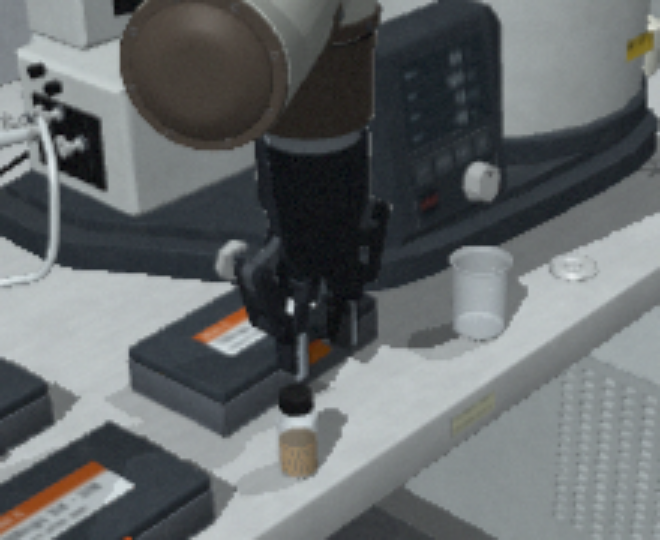

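```bash
python3 - <<'E'
from h import *
a=plan([((.415,.075,.12),pose_R(3,0)),((.352,.298,.11),pose_R(2,0))])
E
```

```text
[{"slide": [-46.8, 2.3, -4.4], "angular": [0.001, 0.001, -0.001]}, {"slide": [-46.8, 2.3, -4.5], "angular": [0.0, 0.001, -0.001]}, {"slide": [2.0, 45.2, -10.2], "angular": [0.004, 0.0, 0.0]}, {"slide": [2.0, 45.1, -10.4], "angular": [0.003, 0.0, 0.0]}, {"slide": [2.0, 45.2, -10.6], "angular": [0.004, 0.0, 0.0]}, {"slide": [1.9, 45.0, -10.7], "angular": [0.003, 0.0, 0.0]}, {"slide": [2.0, 45.1, -10.9], "angular": [0.004, 0.0, 0.0]}]
end [352. 298. 110.] [[0.0, -0.035, 0.999], [-0.0, 0.999, 0.035], [-1.0, -0.0, 0.0]]
```

send_rows --plan '[{"slide": [-47, 2, -4], "angular": [0, 0, 0]}, {"slide": [-47, 2, -5], "angular": [0, 0, 0]}, {"slide": [2, 45, -10], "angular": [0.004, 0, 0]}, {"slide": [2, 45, -10], "angular": [0.003, 0, 0]}, {"slide": [2, 45, -11], "angular": [0.004, 0, 0]}, {"slide": [2, 45, -11], "angular": [0.003, 0, 0]}, {"slide": [2, 45, -11], "angular": [0.004, 0, 0]}, {"slide": [0, 0, 0], "angular": [0, 0, 0]}]' --claw 40

```text
time_s: 11.38
eef_pos: [0.3508, 0.2994, 0.1105]
eef_rot: [-0.029, 1.569, 0.033]
contact_force: [0.4, -0.3, -0.5]
gripper_width: 0.0401
```

```bash
python3 - <<'E'
from h import *
np.set_printoptions(precision=4,suppress=True)
s=bot.state();print(s["time_s"],s["eef_pos"],s["contact_force"],s["joint_positions"].round(3),tool()[1].as_matrix().round(3))
ps=tool();im,d=bot.grab_frame("wrist"); cv2.imwrite("pics/w10.png",im)
for c in ("case_left_lip_point","case_middle_lip_point"):
 for r in bot.pinpoint("wrist",c)[:3]: print(r,wrist_onplane(r["at"],.03,ps))
im,d=bot.grab_frame("top"); cv2.imwrite("pics/t10.png",im[150:330,100:520])
E
```

```text
11.375 [0.3508 0.2994 0.1105] [ 0.3999 -0.3374 -0.4994] [ 1.06   0.243 -0.551  0.    -0.774 -2.592] [[ 0.002 -0.04   0.999]
 [ 0.003  0.999  0.04 ]
 [-1.     0.003  0.002]]
{'at': [321.5, 265.1], 'p': 0.85} [0.362  0.3015 0.03  ]
{'at': [50.2, 327.1], 'p': 0.94} [0.4327 0.0706 0.03  ]
```

View pics/w10.png

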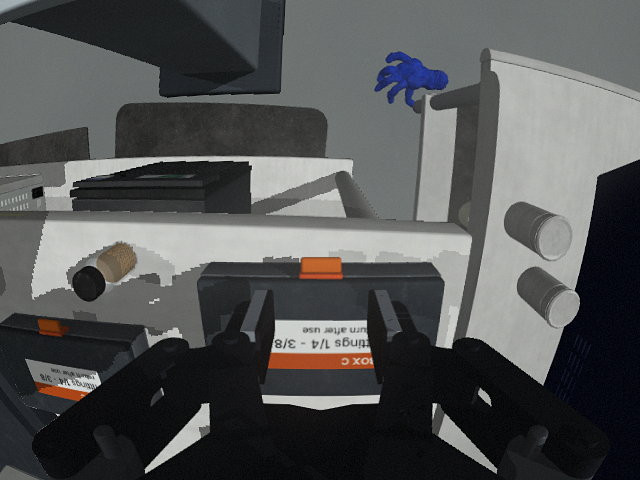

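View pics/t10.png

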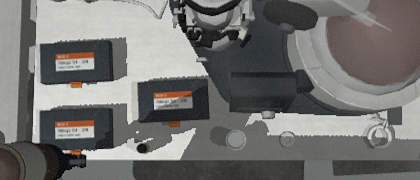

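send_rows --plan '[{"slide": [30, 0.3, 2], "angular": [0, 0, 0]}, {"slide": [30, 0.3, 2], "angular": [0, 0, 0]}, {"slide": [25, 0.3, 3], "angular": [0, 0, 0]}, {"slide": [0, 0, 0], "angular": [0, 0, 0]}]'

```text
time_s: 12.08
eef_pos: [0.3577, 0.2956, 0.0241]
eef_rot: [-0.029, 1.572, 0.024]
contact_force: [0.5, 0.2, 1.5]
gripper_width: 0.0399
```

send_rows --plan '[{"slide": [0, 0, 0], "angular": [0, 0, 0]}, {"slide": [0, 0, 0], "angular": [0, 0, 0]}, {"slide": [0, 0, 0], "angular": [0, 0, 0]}]' --claw 20

```text
time_s: 12.45
eef_pos: [0.3589, 0.2998, 0.0269]
eef_rot: [-0.023, 1.567, 0.033]
contact_force: [-3.3, 4.1, -0.8]
gripper_width: 0.0238
```

```bash
python3 - <<'E'
from h import *
A=arc2((.3625,.3005),2.5,np.linspace(0,1.5,13),[0]*13)
plan(A[1:],start=A[0])
E
```

```text
[{"slide": [-13.2, 0.0, 1.2], "angular": [0.0, 0.0, 0.0]}, {"slide": [-12.9, 0.0, 2.8], "angular": [0.0, 0.0, 0.0]}, {"slide": [-12.5, 0.0, 4.5], "angular": [0.0, 0.0, 0.0]}, {"slide": [-11.9, 0.0, 5.9], "angular": [0.0, 0.0, 0.0]}, {"slide": [-11.0, 0.0, 7.4], "angular": [0.0, 0.0, 0.0]}, {"slide": [-9.9, 0.0, 8.7], "angular": [0.0, 0.0, 0.0]}, {"slide": [-8.9, 0.0, 9.9], "angular": [0.0, 0.0, 0.0]}, {"slide": [-7.5, 0.0, 10.9], "angular": [0.0, 0.0, 0.0]}]
[{"slide": [-6.1, 0.0, 11.7], "angular": [0.0, 0.0, 0.0]}, {"slide": [-4.6, 0.0, 12.4], "angular": [0.0, 0.0, 0.0]}, {"slide": [-3.1, 0.0, 12.9], "angular": [0.0, 0.0, 0.0]}, {"slide": [-1.3, 0.0, 13.2], "angular": [0.0, 0.0, 0.0]}]
end [458.9 304.7 127.9] [[0.0, -0.044, 0.999], [0.0, 0.999, 0.044], [-1.0, 0.0, 0.0]]
```

send_rows --plan '[{"slide": [-13.2, 0, 1.2], "angular": [0, 0, 0]}, {"slide": [-13, 0, 2.8], "angular": [0, 0, 0]}, {"slide": [-12.5, 0, 4.5], "angular": [0, 0, 0]}, {"slide": [-12, 0, 6], "angular": [0, 0, 0]}]'

```text
time_s: 12.95
eef_pos: [0.3746, 0.3004, 0.0776]
eef_rot: [-0.023, 1.565, 0.034]
contact_force: [9.5, 3.7, -11.3]
gripper_width: 0.0243
```

send_rows --plan '[{"slide": [-11, 0, 7.4], "angular": [0, 0, 0]}, {"slide": [-10, 0, 8.7], "angular": [0, 0, 0]}, {"slide": [-9, 0, 9.9], "angular": [0, 0, 0]}, {"slide": [-7.5, 0, 11], "angular": [0, 0, 0]}]'

```text
time_s: 13.45
eef_pos: [0.4112, 0.3015, 0.1128]
eef_rot: [-0.022, 1.567, 0.033]
contact_force: [8.0, 9.4, -20.8]
gripper_width: 0.0237
```

send_rows --plan '[{"slide": [-4.5, -0.5, 12], "angular": [0, 0, 0]}, {"slide": [-4, 0, 12.4], "angular": [0, 0, 0]}, {"slide": [-3, 0, 13], "angular": [0, 0, 0]}, {"slide": [-1.3, 0, 13], "angular": [0, 0, 0]}, {"slide": [0, 0, 0], "angular": [0, 0, 0]}]'

```text
time_s: 14.08
eef_pos: [0.4603, 0.3032, 0.1264]
eef_rot: [-0.022, 1.568, 0.033]
contact_force: [-2.2, 9.0, -5.5]
gripper_width: 0.0232
```

```bash
python3 - <<'E'
from h import *
np.set_printoptions(precision=4,suppress=True)
s=bot.state();print(s["time_s"],s["eef_pos"],s["contact_force"],s["joint_positions"].round(3))
ps=tool();im,d=bot.grab_frame("wrist"); cv2.imwrite("pics/w11.png",im)
for c in ("case_left_lip_point",):
 for r in bot.pinpoint("wrist",c)[:3]: print(r,lipang(r["at"],(.3625,.3005),2.5,"wrist",ps))
for c in ("centering_ring","large_blank","plug_clip","stir_bar"):
 for r in bot.pinpoint("wrist",c)[:1]: print(c,r,wrist_onplane(r["at"],.012,ps))
E
```

```text
14.075 [0.4603 0.3032 0.1264] [-2.2364  8.9921 -5.4762] [ 0.875  0.358 -0.321 -0.004 -0.885 -2.409]
{'at': [325.2, 318.6], 'p': 0.68} (np.float64(1.4900476864551766), np.float64(2.780840931492445))
centering_ring {'at': [267.3, 170.6], 'p': 0.83} [0.4159 0.2661 0.012 ]
large_blank {'at': [266.3, 167.8], 'p': 0.72} [0.4139 0.2654 0.012 ]
stir_bar {'at': [386.9, 141.8], 'p': 0.57} [0.3926 0.3484 0.012 ]
```

View pics/w11.png

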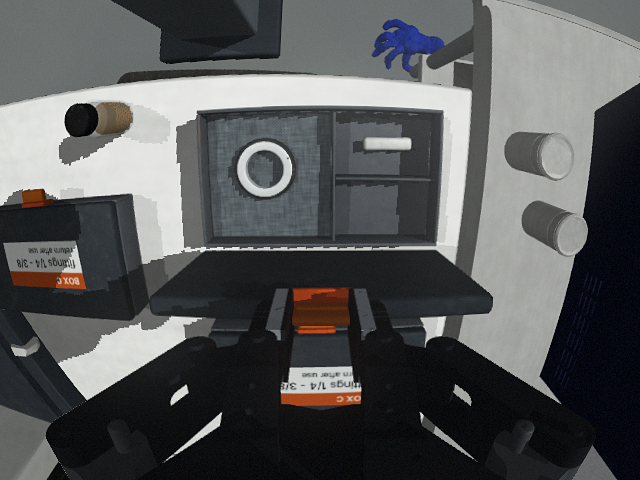

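send_rows --plan '[{"slide": [0.3, -0.5, 5], "angular": [0, 0, 0]}, {"slide": [0.6, 0, 4], "angular": [0, 0, 0]}, {"slide": [0, 0, 0], "angular": [0, 0, 0]}]'

```text
time_s: 14.75
eef_pos: [0.4692, 0.3036, 0.1268]
eef_rot: [-0.022, 1.567, 0.034]
contact_force: [-2.9, 9.5, -0.2]
gripper_width: 0.0228
```

send_rows --plan '[{"slide": [0, 0, 0], "angular": [0, 0, 0]}, {"slide": [-10, 0, 0], "angular": [0, 0, 0]}, {"slide": [-30, 0, 0], "angular": [0, 0, 0]}, {"slide": [-5, 0, -50], "angular": [0, 0, 0]}, {"slide": [0, 0, 0], "angular": [0, 0, 0]}]' --claw 40

```text
time_s: 15.38
eef_pos: [0.4169, 0.2973, 0.172]
eef_rot: [-0.028, 1.57, 0.03]
contact_force: [-0.1, -0.7, 0.5]
gripper_width: 0.0398
```

```bash
python3 - <<'E'
from h import *
np.set_printoptions(precision=4,suppress=True)
s=bot.state();print(s["time_s"],s["eef_pos"],s["contact_force"],s["joint_positions"].round(3))
ps=tool();im,d=bot.grab_frame("wrist"); cv2.imwrite("pics/w12.png",im)
for c in ("case_left_lip_point",):
 for r in bot.pinpoint("wrist",c)[:3]: print(r,lipang(r["at"],(.3625,.3005),2.5,"wrist",ps))
for c in ("centering_ring",):
 for r in bot.pinpoint("wrist",c)[:1]: print(c,r,wrist_onplane(r["at"],.012,ps))
 for r in bot.outline_of("wrist",c)[:1]: print(r["p"],r["box"],wrist_onplane(r["box"][:2],.016,ps)); np.save("m.npy",r["pixels"])
im,d=bot.grab_frame("top"); cv2.imwrite("pics/t12.png",cv2.resize(im[180:330,120:320],None,fx=3,fy=3))
for r in bot.pinpoint("top","centering_ring")[:1]: print(r,onplane("top",r["at"],.012))
E
```

```text
15.375 [0.4169 0.2973 0.172 ] [-0.054  -0.7131  0.4825] [ 0.937  0.247 -0.354 -0.    -0.968 -2.47 ]
{'at': [329.5, 357.3], 'p': 0.63} (np.float64(1.5620744896631558), np.float64(0.41580195104403017))
centering_ring {'at': [285.0, 213.1], 'p': 0.67} [0.4127 0.2684 0.012 ]
0.95 [281.9, 215.6, 48.5, 46.9] [0.414  0.2662 0.016 ]
{'at': [195.1, 280.9], 'p': 0.55} [0.4157 0.2595 0.012 ]
```

View pics/w12.png

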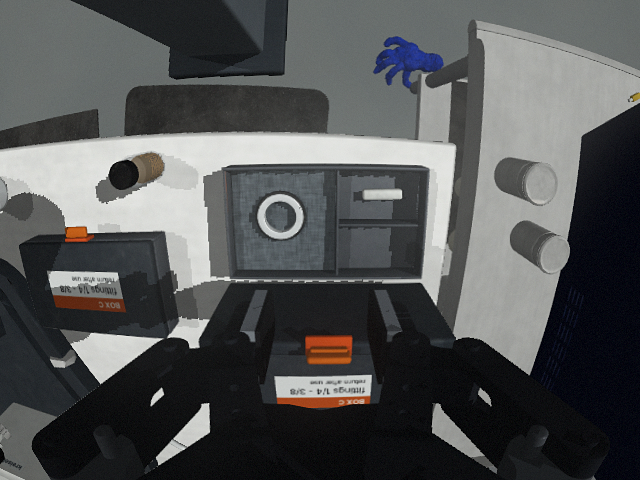

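View pics/t12.png

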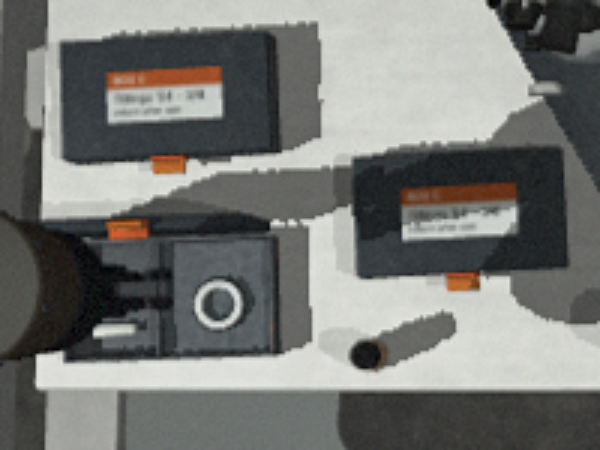

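```bash
python3 - <<'E'
from h import *
np.set_printoptions(precision=4,suppress=True)
ps=tool()
im=cv2.imread("pics/w12.png"); g=im.min(2); m=np.zeros_like(g); m[185:245,245:320]=(g[185:245,245:320]>150)
cs,_=cv2.findContours(m,cv2.RETR_EXTERNAL,cv2.CHAIN_APPROX_NONE); c=max(cs,key=len); (cx,cy),r=cv2.minEnclosingCircle(c); print(cx,cy,r,cv2.fitEllipse(c))
for z in (.016,.02): 
  W=np.array([wrist_onplane(q,z,ps) for q in c[:,0].astype(float)]); print(z,cv2.minEnclosingCircle(W[:,:2].astype(np.float32)), (W.max(0)+W.min(0))/2)
print(onplane("top",(193,281),.019))
im,d=bot.grab_frame("scene"); cv2.imwrite("pics/s12.png",cv2.resize(im[230:400,130:350],None,fx=3,fy=3))
for r in bot.pinpoint("scene","centering_ring")[:1]: print(r,onplane("scene",r["at"],.012))
# case corners check
for q in ((222,166),(429,169),(224,278),(422,279)): print(q,wrist_onplane(q,.026,ps))
E
```

```text
280.0769348144531 216.1923065185547 22.679386138916016 ((279.9875793457031, 216.07196044921875), (43.538917541503906, 44.44657897949219), 120.2898178100586)
0.016 ((0.4167119264602661, 0.2657530903816223), 0.018950708210468292) [0.4167 0.2658 0.016 ]
0.02 ((0.41577428579330444, 0.26616981625556946), 0.01869712769985199) [0.4158 0.2662 0.02  ]
[0.4154 0.2628 0.019 ]
{'at': [238.5, 321.7], 'p': 0.5} [0.41   0.2648 0.012 ]
(222, 166) [0.3747 0.22   0.026 ]
(429, 169) [0.3711 0.3839 0.026 ]
(224, 278) [0.4697 0.2185 0.026 ]
(422, 279) [0.4648 0.3882 0.026 ]
```

View pics/s12.png

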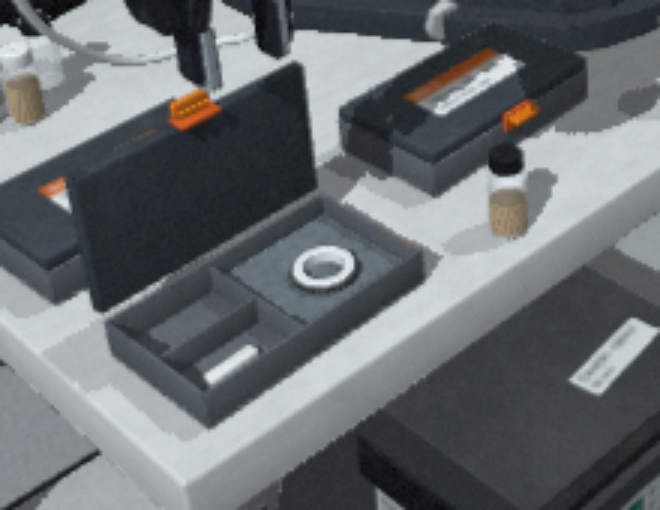

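```bash
python3 - <<'E'
from h import *
Rg=pose_R(2.5,6)
plan([((.413,.2655,.09),Rg),((.414,.2655,.03),Rg),((.4145,.2655,.015),Rg)],step=50)
E
```

```text
[{"slide": [40.0, -16.4, -3.7], "angular": [-0.004, -0.052, 0.0]}, {"slide": [39.8, -16.4, -5.9], "angular": [-0.005, -0.052, 0.0]}, {"slide": [29.9, 0.0, -2.6], "angular": [0.0, 0.0, 0.0]}, {"slide": [29.9, 0.0, -2.7], "angular": [0.0, 0.0, 0.0]}, {"slide": [15.0, 0.0, -1.0], "angular": [0.0, 0.0, 0.0]}]
end [414.5 265.5  15. ] [[0.104, -0.044, 0.994], [0.004, 0.999, 0.044], [-0.995, -0.0, 0.104]]
```

send_rows --plan '[{"slide": [40, -16.4, -4], "angular": [-0.004, -0.052, 0]}, {"slide": [40, -16.4, -6], "angular": [-0.005, -0.052, 0]}, {"slide": [25, 0, -2.5], "angular": [0, 0, 0]}, {"slide": [15, 0, -1.5], "angular": [0, 0, 0]}, {"slide": [0, 0, 0], "angular": [0, 0, 0]}]' --claw 50

```text
time_s: 16.4
eef_pos: [0.4121, 0.2649, 0.0487]
eef_rot: [-0.034, 1.468, 0.034]
contact_force: [0.9, -0.0, 0.5]
gripper_width: 0.0501
```

```bash
python3 - <<'E'
from h import *
np.set_printoptions(precision=4,suppress=True)
s=bot.state();print(s["time_s"],s["eef_pos"],s["contact_force"],s["gripper_width"],s["joint_positions"].round(3),tool()[1].as_matrix().round(3))
ps=tool();im,d=bot.grab_frame("wrist"); cv2.imwrite("pics/w13.png",im)
m=(im.min(2)>150).astype(np.uint8)
print("ring proj",wrist_proj((.416,.2655,.02),ps))
E
```

```text
16.4 [0.4121 0.2649 0.0487] [ 0.8568 -0.0274  0.4661] 0.050106896693398385 [ 0.951  0.351 -0.675  0.175 -0.49  -2.63 ] [[ 0.102 -0.044  0.994]
 [ 0.002  0.999  0.044]
 [-0.995 -0.002  0.102]]
ring proj [319.9023 281.8239]
```

View pics/w13.png

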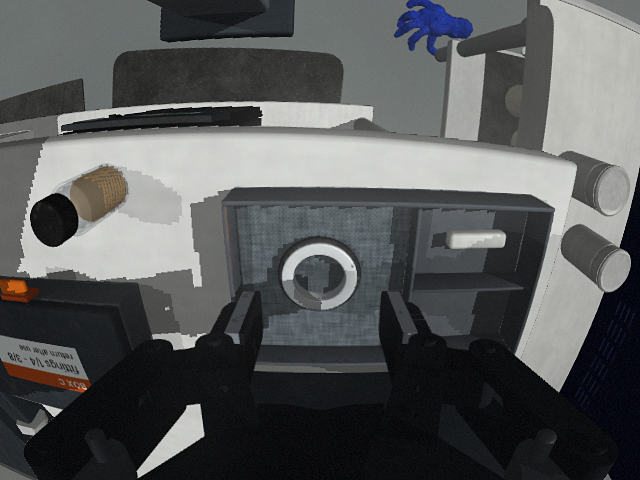

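```bash
python3 - <<'E'
from h import *
np.set_printoptions(precision=4,suppress=True)
ps=tool();im=cv2.imread("pics/w13.png");g=im.min(2); m=np.zeros_like(g); m[230:320,270:372]=(g[230:320,270:372]>150)
cs,_=cv2.findContours(m,cv2.RETR_EXTERNAL,cv2.CHAIN_APPROX_NONE); c=max(cs,key=len)
W=np.array([wrist_onplane(q,.02,ps) for q in c[:,0].astype(float)]); print(cv2.minEnclosingCircle(W[:,:2].astype(np.float32)), (W.max(0)+W.min(0))/2)
Rg=pose_R(2.5,6)
plan([((.412,.2655,.015),Rg)],step=20)
E
```

```text
((0.414660781621933, 0.2658344507217407), 0.01892739161849022) [0.4144 0.2658 0.02  ]
[{"slide": [17.2, 0.0, -2.1], "angular": [0.001, 0.0, 0.0]}, {"slide": [17.2, 0.0, -2.1], "angular": [0.0, -0.001, 0.001]}]
end [412.  265.5  15. ] [[0.105, -0.044, 0.994], [0.005, 0.999, 0.043], [-0.994, 0.0, 0.105]]
```

send_rows --plan '[{"slide": [17, 0.4, -1], "angular": [0, 0, 0]}, {"slide": [16.5, 0.3, -1], "angular": [0, 0, 0]}, {"slide": [0, 0, 0], "angular": [0, 0, 0]}, {"slide": [0, 0, 0], "angular": [0, 0, 0]}]'

```text
time_s: 16.95
eef_pos: [0.4144, 0.2671, 0.0174]
eef_rot: [-0.031, 1.465, 0.038]
contact_force: [0.2, -0.4, 0.3]
gripper_width: 0.0502
```

send_rows --plan '[{"slide": [4.2, -1, -0.4], "angular": [0, 0, 0]}, {"slide": [0, 0, 0], "angular": [0, 0, 0]}]'

```text
time_s: 17.2
eef_pos: [0.4139, 0.2653, 0.0124]
eef_rot: [-0.032, 1.466, 0.037]
contact_force: [0.3, 0.0, 0.3]
gripper_width: 0.0499
```

send_rows --plan '[{"slide": [0, 0, 0], "angular": [0, 0, 0]}, {"slide": [0, 0, 0], "angular": [0, 0, 0]}, {"slide": [0, 0, 0], "angular": [0, 0, 0]}]' --claw 36

```text
time_s: 17.58
eef_pos: [0.414, 0.2656, 0.0126]
eef_rot: [-0.032, 1.466, 0.037]
contact_force: [-3.0, 0.2, 4.5]
gripper_width: 0.036
```

```bash
python3 - <<'E'
from h import *
im,d=bot.grab_frame("wrist"); cv2.imwrite("pics/w14.png",cv2.resize(im[180:400,200:440],None,fx=2.5,fy=2.5))
E
```

```text
(no output)
```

View pics/w14.png

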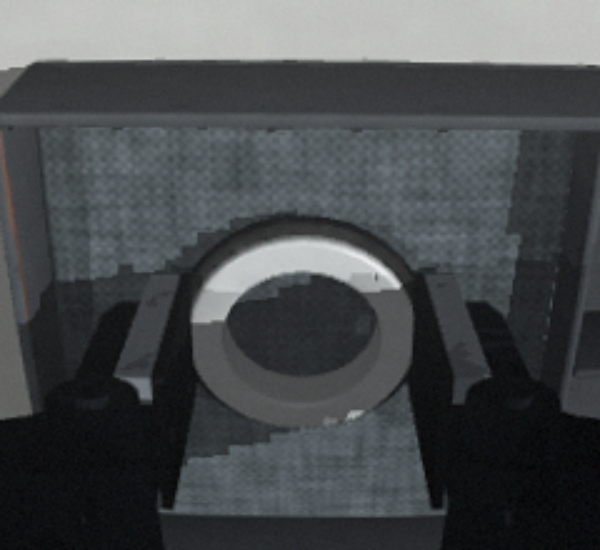

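send_rows --plan '[{"slide": [0, 0, 0], "angular": [0, 0, 0]}, {"slide": [0, 0, 0], "angular": [0, 0, 0]}]' --claw 20

```text
time_s: 17.88
eef_pos: [0.414, 0.2655, 0.0129]
eef_rot: [-0.032, 1.465, 0.037]
contact_force: [-3.3, -1.4, 9.3]
gripper_width: 0.0344
```

```bash
python3 - <<'E'
from h import *
im,d=bot.grab_frame("wrist"); cv2.imwrite("pics/w15.png",cv2.resize(im[180:400,200:440],None,fx=2.5,fy=2.5))
E
```

```text
(no output)
```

View pics/w15.png

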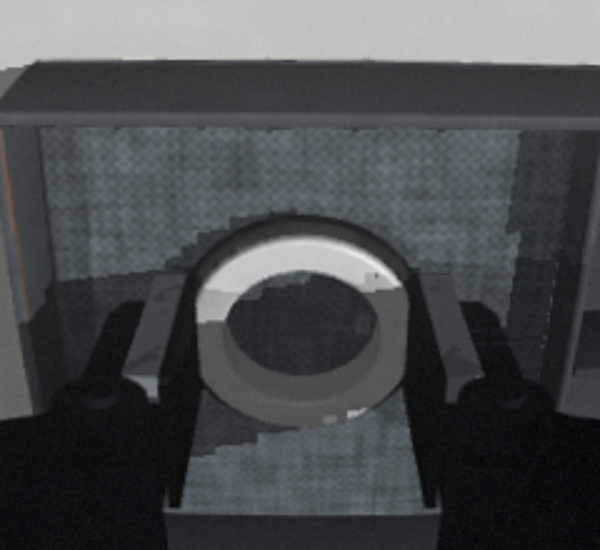

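send_rows --plan '[{"slide": [-6, 0, 0.6], "angular": [0, 0, 0]}, {"slide": [-12, 0, 1.2], "angular": [0, 0, 0]}, {"slide": [-20, 0, 2], "angular": [0, 0, 0]}, {"slide": [0, 0, 0], "angular": [0, 0, 0]}]'

```text
time_s: 18.42
eef_pos: [0.4145, 0.2665, 0.0516]
eef_rot: [-0.03, 1.464, 0.039]
contact_force: [-0.7, -0.5, 0.2]
gripper_width: 0.0344
```

```bash
python3 - <<'E'
from h import *
im,d=bot.grab_frame("wrist"); cv2.imwrite("pics/w16.png",cv2.resize(im[180:400,200:440],None,fx=2.5,fy=2.5))
im,d=bot.grab_frame("scene"); cv2.imwrite("pics/s16.png",cv2.resize(im[220:400,130:350],None,fx=3,fy=3))
E
```

```text
(no output)
```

View pics/w16.png

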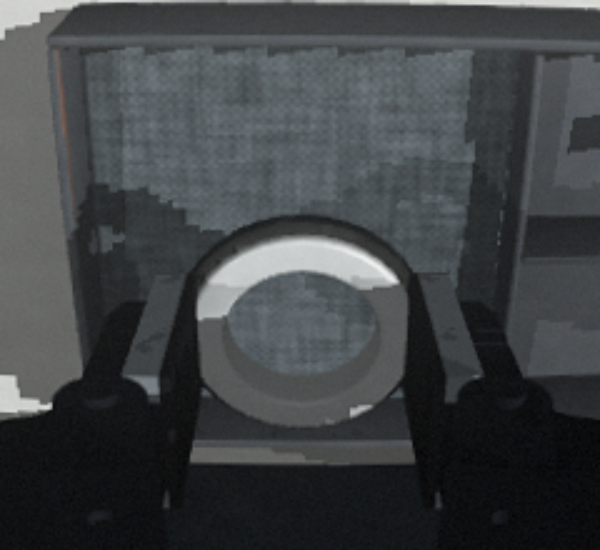

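View pics/s16.png

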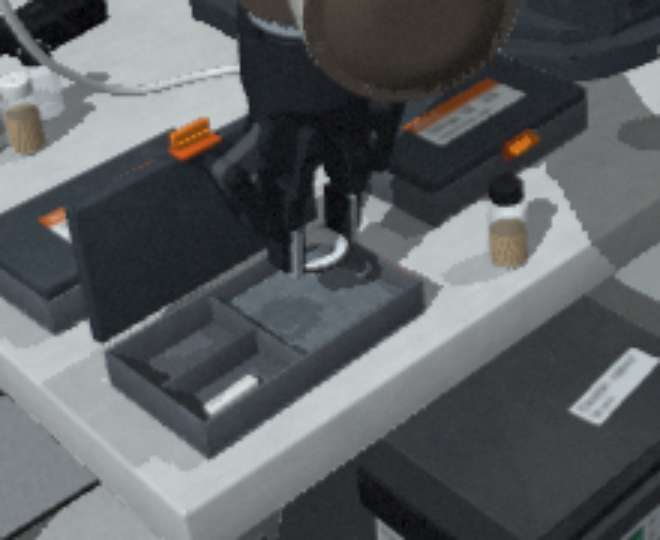

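```bash
python3 - <<'E'
import numpy as np
from scipy.optimize import least_squares
D=[((.27203,-.56204,.23023),.38554,.00662,-.861),((.47966,.07301,.14995),.229,-.445,.486),((.3508,.2994,.1105),.243,-.551,1.06),((.4603,.3032,.1264),.358,-.321,.875),((.4169,.2973,.172),.247,-.354,.937)]
def pred(p,j2,j3):
    L1,L2,b,h,a=p; f=j2-j3
    return a+L1*np.sin(j2)+L2*np.cos(f)+b*np.sin(f), h+L1*np.cos(j2)-L2*np.sin(f)+b*np.cos(f)
off=np.mean([np.hypot(*x[:2])*np.sin(j1-np.arctan2(x[1],x[0])) for x,_,_,j1 in D]);print("off",off)
def res(p): 
    o=[]
    for x,j2,j3,_ in D:
        r,z=pred(p,j2,j3); o+= [r-np.sqrt(x[0]**2+x[1]**2-off**2), z-x[2]]
    return np.array(o)
s=least_squares(lambda p:np.r_[res(p),1e-3*(p-[.35,.35,0,.1,0])],[.35,.35,0,.1,0]); print(s.x.round(4),np.abs(res(s.x)).max())
p=s.x
def ik(r,z):
    q=least_squares(lambda q:[pred(p,*q)[0]-r,pred(p,*q)[1]-z],[.3,-.4]); return q.x
for (x,y,z) in ((.375,0,.13),(.37,-.19,.12),(.393,-.197,.02),(.393,-.197,.06),(.414,.266,.05)):
    r=np.sqrt(x*x+y*y-off**2); 
    for Dt in (.25,.33):
      t=np.radians(6); q=ik(r-Dt*np.sin(t),z-Dt*(1-np.cos(t))); print((x,y,z),Dt,q.round(2),"bend",round(np.pi/2-(q[0]-q[1])-t,2),"bend notilt",round(np.pi/2-np.subtract(*ik(r,z)),2))
E
```

```text
off 0.1595797229683527
[ 0.5708  0.4189  0.0055 -0.1489 -0.002 ] 0.0004514875688137465
(0.375, 0, 0.13) 0.25 [ 0.03 -0.76] bend 0.68 bend notilt 0.79
(0.375, 0, 0.13) 0.33 [ 0.01 -0.78] bend 0.68 bend notilt 0.79
(0.37, -0.19, 0.12) 0.25 [ 0.12 -0.69] bend 0.66 bend notilt 0.78
(0.37, -0.19, 0.12) 0.33 [ 0.1  -0.71] bend 0.65 bend notilt 0.78
(0.393, -0.197, 0.02) 0.25 [ 0.34 -0.76] bend 0.37 bend notilt 0.5
(0.393, -0.197, 0.02) 0.33 [ 0.33 -0.78] bend 0.36 bend notilt 0.5
(0.393, -0.197, 0.06) 0.25 [ 0.26 -0.72] bend 0.49 bend notilt 0.62
(0.393, -0.197, 0.06) 0.33 [ 0.25 -0.74] bend 0.48 bend notilt 0.62
(0.414, 0.266, 0.05) 0.25 [ 0.35 -0.61] bend 0.51 bend notilt 0.65
(0.414, 0.266, 0.05) 0.33 [ 0.34 -0.63] bend 0.5 bend notilt 0.65
```

```bash
python3 - <<'E'
from h import *
plan([((.405,.266,.135),pose_R(2.5,6)),((.375,.02,.14),pose_R(1,6)),((.365,-.195,.13),pose_R(0,6))],step=46)
E
```

```text
[{"slide": [-42.7, 0.6, 0.2], "angular": [0.0, 0.0, 0.0]}, {"slide": [-42.6, 0.6, 0.1], "angular": [0.001, 0.0, -0.001]}, {"slide": [-1.5, -40.8, -6.6], "angular": [0.004, 0.0, 0.0]}, {"slide": [-1.5, -40.7, -6.5], "angular": [0.005, 0.0, -0.001]}, {"slide": [-1.5, -40.8, -6.3], "angular": [0.004, 0.0, 0.0]}, {"slide": [-1.5, -40.9, -6.1], "angular": [0.004, 0.0, -0.001]}, {"slide": [-1.5, -40.8, -6.0], "angular": [0.004, 0.0, 0.0]}, {"slide": [-1.4, -40.9, -5.8], "angular": [0.005, 0.0, 0.0]}]
[{"slide": [1.7, -43.0, -2.9], "angular": [0.003, 0.0, 0.0]}, {"slide": [1.7, -42.9, -2.8], "angular": [0.004, 0.0, -0.001]}, {"slide": [1.7, -43.0, -2.6], "angular": [0.003, 0.0, 0.0]}, {"slide": [1.8, -43.0, -2.5], "angular": [0.004, 0.0, -0.001]}, {"slide": [1.7, -43.0, -2.4], "angular": [0.003, 0.0, 0.0]}]
end [ 365. -195.  130.] [[0.104, -0.0, 0.995], [0.0, 1.0, 0.0], [-0.995, 0.0, 0.104]]
```

send_rows --plan '[{"slide": [-43, 0.6, 0], "angular": [0, 0, 0]}, {"slide": [-43, 0.6, 0], "angular": [0, 0, 0]}, {"slide": [-1.5, -41, -6.5], "angular": [0.004, 0, 0]}, {"slide": [-1.5, -41, -6.5], "angular": [0.005, 0, 0]}, {"slide": [-1.5, -41, -6.3], "angular": [0.004, 0, 0]}, {"slide": [-1.5, -41, -6], "angular": [0.004, 0, 0]}, {"slide": [-1.5, -41, -6], "angular": [0.004, 0, 0]}, {"slide": [-1.5, -41, -6], "angular": [0.005, 0, 0]}]'

```text
time_s: 19.52
eef_pos: [0.3742, 0.0175, 0.1398]
eef_rot: [-0.012, 1.468, 0.017]
contact_force: [0.4, -0.5, 0.6]
gripper_width: 0.0347
```

send_rows --plan '[{"slide": [1.7, -43, -2.8], "angular": [0.003, 0, 0]}, {"slide": [1.7, -43, -2.8], "angular": [0.004, 0, 0]}, {"slide": [1.7, -43, -2.6], "angular": [0.003, 0, 0]}, {"slide": [1.7, -43, -2.5], "angular": [0.004, 0, 0]}, {"slide": [1.7, -43, -2.4], "angular": [0.003, 0, 0]}, {"slide": [0, 0, 0], "angular": [0, 0, 0]}, {"slide": [0, 0, 0], "angular": [0, 0, 0]}]'

```text
time_s: 20.4
eef_pos: [0.3648, -0.196, 0.1291]
eef_rot: [0.004, 1.468, 0.005]
contact_force: [-0.2, 0.1, -0.4]
gripper_width: 0.0342
```

```bash
python3 - <<'E'
from h import *
np.set_printoptions(precision=4,suppress=True)
s=bot.state();print(s["time_s"],s["eef_pos"],s["contact_force"],s["gripper_width"],tool()[1].as_matrix().round(3))
ps=tool();im,d=bot.grab_frame("wrist"); cv2.imwrite("pics/w17.png",im)
for r in bot.pinpoint("wrist","blank_flange")[:2]: print(r,wrist_onplane(r["at"],.0,ps))
for r in bot.outline_of("wrist","blank_flange")[:1]: print(r["p"],r["box"],wrist_onplane(r["box"][:2],.003,ps))
E
```

```text
20.4 [ 0.3648 -0.196   0.1291] [-0.2318  0.1439 -0.3587] 0.03419450022355731 [[ 0.102 -0.001  0.995]
 [ 0.005  1.     0.   ]
 [-0.995  0.005  0.102]]
{'at': [314.8, 247.2], 'p': 0.89} [ 0.3936 -0.1989  0.    ]
0.73 [317.6, 245.9, 57.1, 41.9] [ 0.3912 -0.1968  0.003 ]
```

View pics/w17.png

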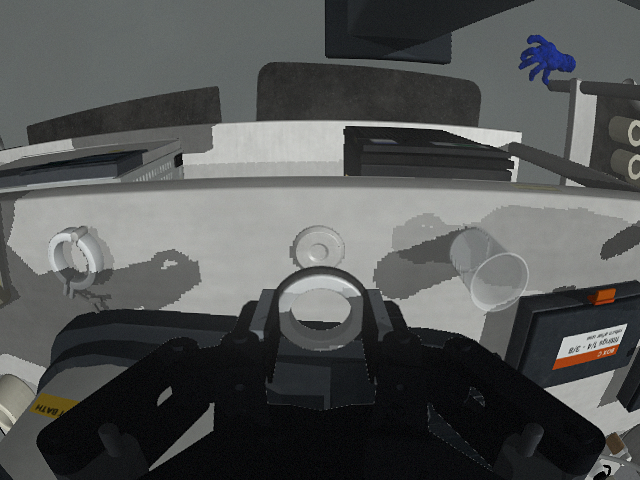

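```bash
python3 - <<'E'
from h import *
np.set_printoptions(precision=4,suppress=True)
ps=tool();im=cv2.imread("pics/w17.png")
z=cv2.resize(im[210:360,240:400],None,fx=4,fy=4,interpolation=cv2.INTER_CUBIC)
for cx,cy in ((.3925,-.1975),(.394,-.197),(.392,-.199)):
  a=np.linspace(0,2*np.pi,60)
  if cx!=.3925: continue
  P=np.array([wrist_proj((cx+.02*np.cos(t),cy+.02*np.sin(t),.006),ps) for t in a])
  cv2.polylines(z,[((P-[240,210])*4+1.5).astype(np.int32)],True,(0,0,255),1)
cv2.imwrite("pics/w17z.png",z)
E
```

```text
(no output)
```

View pics/w17z.png

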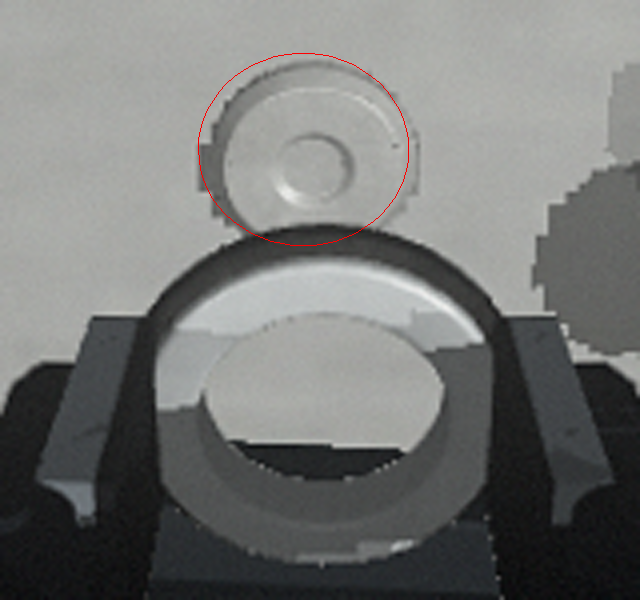

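```bash
python3 - <<'E'
from h import *
np.set_printoptions(precision=4,suppress=True)
ps=tool();im=cv2.imread("pics/w17.png")
z=cv2.resize(im[210:360,240:400],None,fx=4,fy=4,interpolation=cv2.INTER_CUBIC)
a=np.linspace(0,2*np.pi,60)
def circ(c,r,col):
  P=np.array([wrist_proj((c[0]+r*np.cos(t),c[1]+r*np.sin(t),c[2]),ps) for t in a])
  cv2.polylines(z,[((P-[240,210])*4+1.5).astype(np.int32)],True,col,1)
circ((.3958,-.1954,.006),.02,(0,0,255)); circ((.3958,-.1954,.006),.0075,(0,0,255))
T=ps[0]; 
circ(T+[.0007,.0003,.003],.021,(0,255,0)); circ(T+[.0007,.0003,.007],.010,(255,0,0)); circ(T+[.0007,.0003,.007],.0187,(255,255,0))
cv2.imwrite("pics/w17y.png",z)
E
```

```text
(no output)
```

View pics/w17y.png

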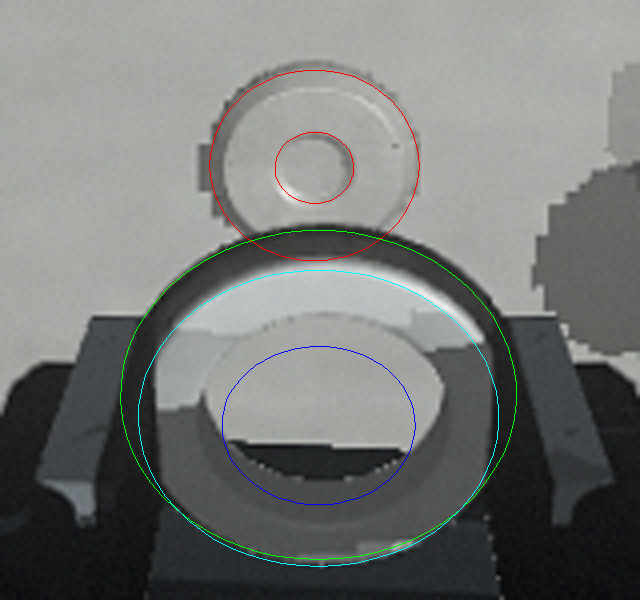

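send_rows --plan '[{"slide": [30, -0.2, 7], "angular": [0, 0, 0]}, {"slide": [30, -0.2, 7], "angular": [0, 0, 0]}, {"slide": [25, -0.2, 5], "angular": [0, 0, 0]}, {"slide": [11, -0.1, 2], "angular": [0, 0, 0]}, {"slide": [0, 0, 0], "angular": [0, 0, 0]}, {"slide": [0, 0, 0], "angular": [0, 0, 0]}]'

```text
time_s: 21.3
eef_pos: [0.3969, -0.1961, 0.0374]
eef_rot: [0.002, 1.465, 0.006]
contact_force: [0.6, -0.4, -1.1]
gripper_width: 0.0344
```

```bash
python3 - <<'E'
from h import *
np.set_printoptions(precision=4,suppress=True)
s=bot.state();print(s["time_s"],s["eef_pos"],s["contact_force"],s["gripper_width"],s["joint_positions"].round(3),tool()[1].as_matrix().round(3))
ps=tool();im,d=bot.grab_frame("wrist")
z=cv2.resize(im[210:360,240:400],None,fx=4,fy=4,interpolation=cv2.INTER_CUBIC); cv2.imwrite("pics/w18r.png",z.copy())
a=np.linspace(0,2*np.pi,60)
def circ(c,r,col):
  P=np.array([wrist_proj((c[0]+r*np.cos(t),c[1]+r*np.sin(t),c[2]),ps) for t in a])
  cv2.polylines(z,[((P-[240,210])*4+1.5).astype(np.int32)],True,col,1)
circ((.396,-.1954,.006),.02,(0,0,255)); circ((.396,-.1954,.0),.02,(0,0,255))
T=ps[0]; circ(T+[.000,.0008,.003],.021,(0,255,0)); circ(T+[.000,.0008,.007],.0187,(255,255,0))
cv2.imwrite("pics/w18.png",z)
im,d=bot.grab_frame("scene"); cv2.imwrite("pics/s18.png",cv2.resize(im[170:290,330:480],None,fx=5,fy=5,interpolation=cv2.INTER_CUBIC))
E
```

```text
21.3 [ 0.3969 -0.1961  0.0374] [ 0.585  -0.3661 -1.0758] 0.03444248768452611 [-0.101  0.31  -0.722 -0.037 -0.434 -1.434] [[ 0.106 -0.003  0.994]
 [ 0.005  1.     0.002]
 [-0.994  0.005  0.106]]
```

View pics/w18.png

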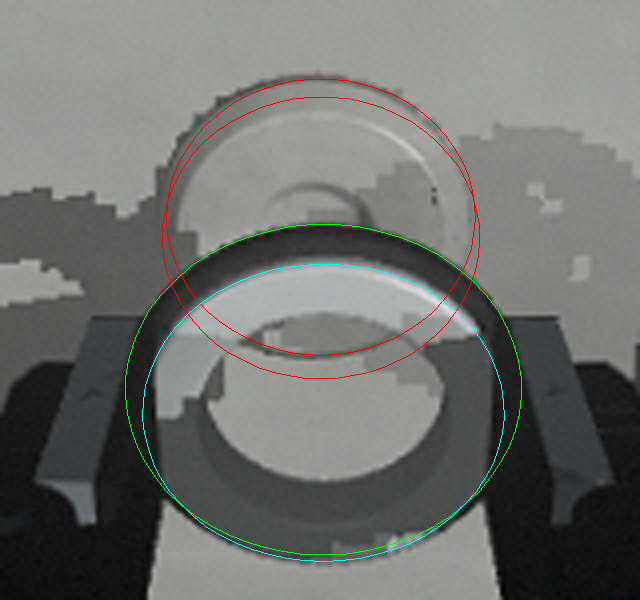

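View pics/s18.png

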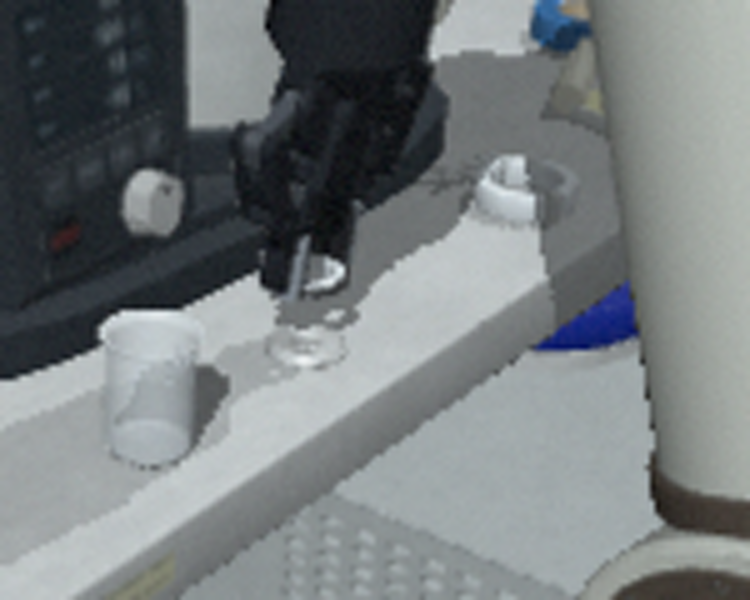

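send_rows --plan '[{"slide": [12, 0, -1.6], "angular": [0, 0, 0]}, {"slide": [8, 0, -1.3], "angular": [0, 0, 0]}, {"slide": [5, -0.1, -0.7], "angular": [0, 0, 0]}, {"slide": [0, 0, 0], "angular": [0, 0, 0]}, {"slide": [0, 0, 0], "angular": [0, 0, 0]}]'

```text
time_s: 22.02
eef_pos: [0.3956, -0.1962, 0.0114]
eef_rot: [0.002, 1.466, 0.005]
contact_force: [-0.0, 0.2, -0.3]
gripper_width: 0.0345
```

```bash
python3 - <<'E'
from h import *
np.set_printoptions(precision=4,suppress=True)
s=bot.state();print(s["time_s"],s["eef_pos"],s["contact_force"],tool()[1].as_matrix().round(3))
im,d=bot.grab_frame("wrist")
z=cv2.resize(im[210:360,240:400],None,fx=4,fy=4,interpolation=cv2.INTER_CUBIC); cv2.imwrite("pics/w19.png",z)
E
```

```text
22.025 [ 0.3956 -0.1962  0.0114] [-0.0399  0.2137 -0.3134] [[ 0.104 -0.002  0.995]
 [ 0.005  1.     0.002]
 [-0.995  0.005  0.104]]
```

View pics/w19.png

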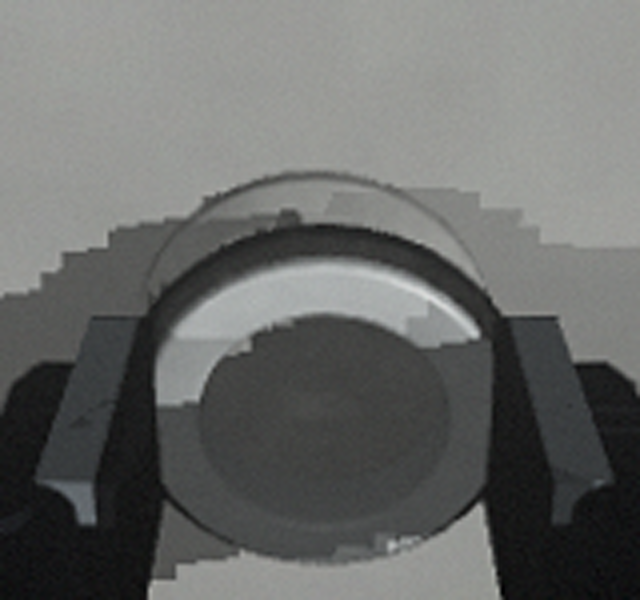

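```bash
python3 - <<'E'
from h import *
ps=tool(); z=cv2.imread("pics/w19.png")
a=np.linspace(0,2*np.pi,90)
def circ(c,r,col):
  P=np.array([wrist_proj((c[0]+r*np.cos(t),c[1]+r*np.sin(t),c[2]),ps) for t in a])
  cv2.polylines(z,[((P-[240,210])*4+1.5).astype(np.int32)],True,col,1)
circ((.396,-.1954,.006),.02,(0,0,255)); circ((.396,-.1954,.0),.02,(0,0,255))
T=ps[0]; circ(T+[.000,.0008,.003],.021,(0,255,0)); circ(T+[.000,.0008,.007],.0187,(255,255,0))
cv2.imwrite("pics/w19y.png",z)
E
```

```text
(no output)
```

View pics/w19y.png

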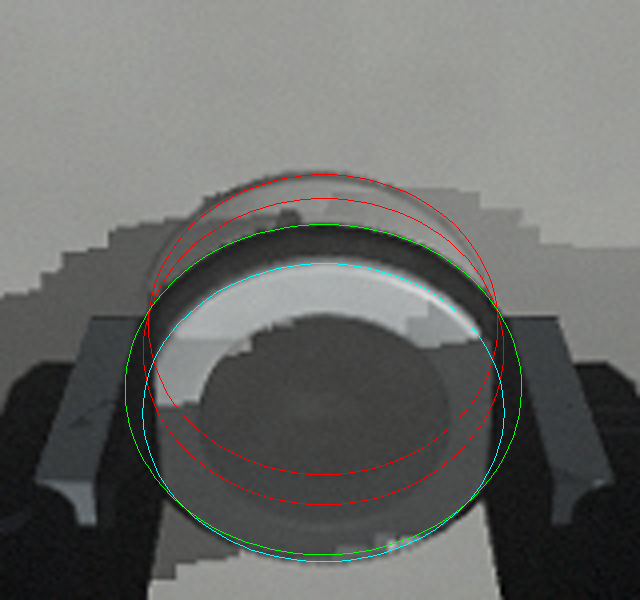

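send_rows --plan '[{"slide": [1, -0.8, 0], "angular": [0, 0, 0]}, {"slide": [2.5, 0, -0.2], "angular": [0, 0, 0]}, {"slide": [0, 0, 0], "angular": [0, 0, 0]}]'

```text
time_s: 22.45
eef_pos: [0.3955, -0.197, 0.0077]
eef_rot: [0.003, 1.467, 0.005]
contact_force: [0.3, -0.4, -0.8]
gripper_width: 0.0343
```

send_rows --plan '[{"slide": [1, 0, 0], "angular": [0, 0, 0]}, {"slide": [0, 0, 0], "angular": [0, 0, 0]}]'

```text
time_s: 22.7
eef_pos: [0.3958, -0.197, 0.007]
eef_rot: [0.003, 1.466, 0.005]
contact_force: [-0.7, 0.2, 2.1]
gripper_width: 0.0343
```

send_rows --plan '[{"slide": [0.5, 0, 0], "angular": [0, 0, 0]}, {"slide": [0, 0, 0], "angular": [0, 0, 0]}]'

```text
time_s: 22.95
eef_pos: [0.3958, -0.197, 0.0069]
eef_rot: [0.002, 1.466, 0.005]
contact_force: [-2.0, 1.2, 7.6]
gripper_width: 0.0346
```

send_rows --plan '[{"slide": [0, 0, 0], "angular": [0, 0, 0]}, {"slide": [0, 0, 0], "angular": [0, 0, 0]}]' --claw 41

```text
time_s: 23.2
eef_pos: [0.3958, -0.197, 0.0063]
eef_rot: [0.003, 1.466, 0.005]
contact_force: [-0.6, 0.4, 0.5]
gripper_width: 0.0412
```

send_rows --plan '[{"slide": [0, 0, 0], "angular": [0, 0, 0]}, {"slide": [0, 0, 0], "angular": [0, 0, 0]}]' --claw 54

```text
time_s: 23.45
eef_pos: [0.3958, -0.197, 0.0063]
eef_rot: [0.003, 1.467, 0.005]
contact_force: [-0.3, -1.0, -0.6]
gripper_width: 0.054
```

```bash
python3 - <<'E'
from h import *
np.set_printoptions(precision=4,suppress=True)
s=bot.state();print(s["time_s"],s["eef_pos"],s["contact_force"],s["gripper_width"])
im,d=bot.grab_frame("wrist")
z=cv2.resize(im[210:360,240:400],None,fx=4,fy=4,interpolation=cv2.INTER_CUBIC); cv2.imwrite("pics/w20.png",z)
E
```

```text
23.45 [ 0.3958 -0.197   0.0063] [-0.2761 -1.0278 -0.5743] 0.053973328910806924
```

View pics/w20.png

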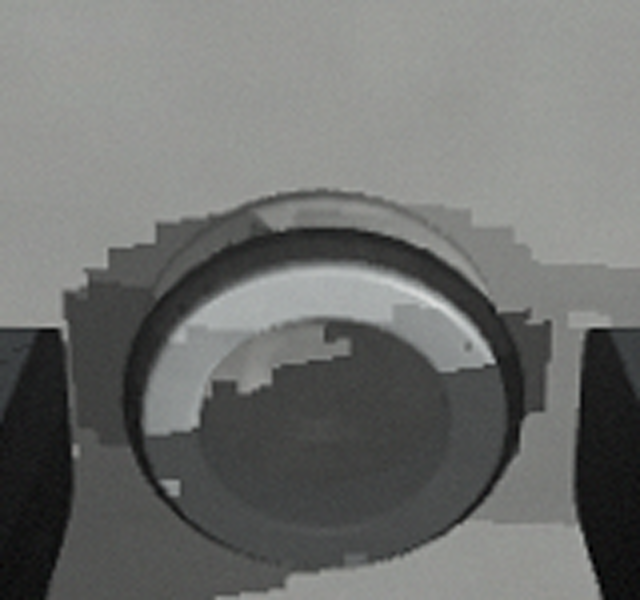

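send_rows --plan '[{"slide": [-12, 0, 1], "angular": [0, 0, 0]}, {"slide": [-25, 0, 2], "angular": [0, 0, 0]}, {"slide": [-35, 0, -5], "angular": [0, 0, 0]}, {"slide": [-50, 0, -15], "angular": [0, 0, 0]}, {"slide": [0, 0, 0], "angular": [0, 0, 0]}]'

```text
time_s: 24.12
eef_pos: [0.3674, -0.198, 0.1301]
eef_rot: [0.001, 1.457, 0.004]
contact_force: [-0.1, -0.4, -0.1]
gripper_width: 0.0538
```

```bash
python3 - <<'E'
from h import *
np.set_printoptions(precision=4,suppress=True)
s=bot.state();print(s["time_s"],s["eef_pos"],s["contact_force"],s["gripper_width"])
ps=tool();im,d=bot.grab_frame("wrist")
c0=wrist_proj((.396,-.196,.01),ps).astype(int); print(c0)
x0,y0=c0[0]-50,c0[1]-45
z=cv2.resize(im[y0:y0+90,x0:x0+100],None,fx=6,fy=6,interpolation=cv2.INTER_CUBIC); cv2.imwrite("pics/w21r.png",z)
a=np.linspace(0,2*np.pi,90)
def circ(c,r,col):
  P=np.array([wrist_proj((c[0]+r*np.cos(t),c[1]+r*np.sin(t),c[2]),ps) for t in a])
  cv2.polylines(z,[((P-[x0,y0])*6+2.5).astype(np.int32)],True,col,1)
circ((.396,-.196,.0),.02,(0,0,255)); circ((.396,-.196,.010),.021,(0,255,0))
cv2.imwrite("pics/w21.png",z)
im,d=bot.grab_frame("scene"); cv2.imwrite("pics/s21.png",cv2.resize(im[200:270,350:450],None,fx=7,fy=7,interpolation=cv2.INTER_CUBIC))
E
```

```text
24.125 [ 0.3674 -0.198   0.1301] [-0.1266 -0.3856 -0.136 ] 0.053841273240121446
[321 249]
```

View pics/w21.png

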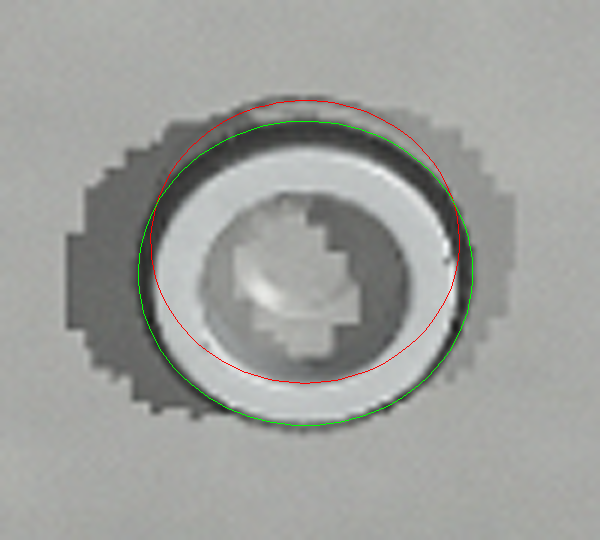

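View pics/w21r.png

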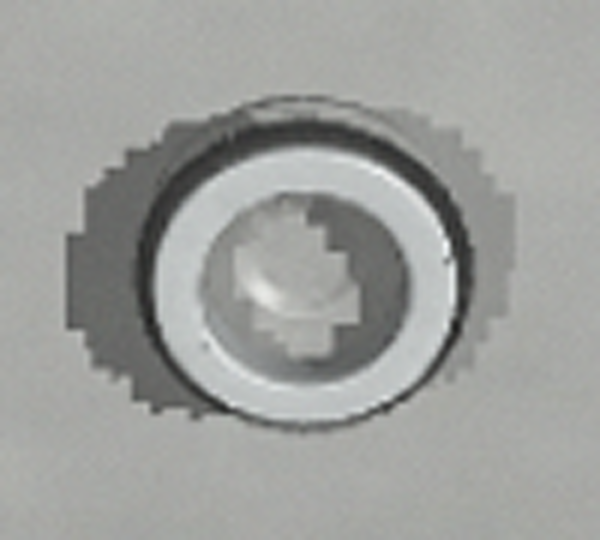

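View pics/s21.png

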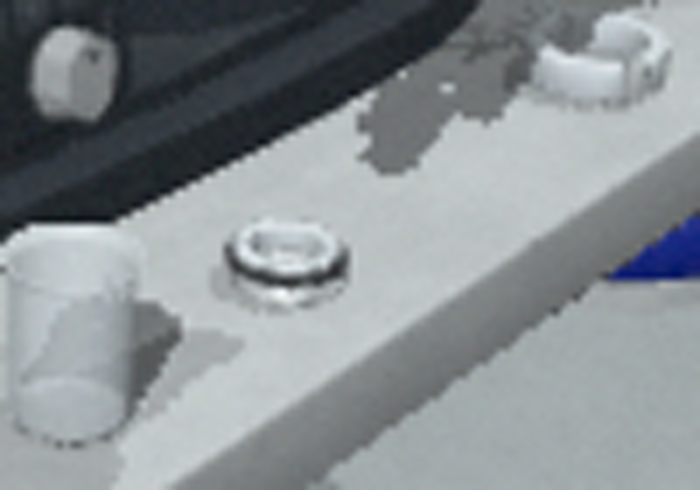

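```bash
python3 - <<'E'
from h import *
plan([((.375,.0,.16),pose_R(1,3)),((.41,.25,.185),pose_R(2,0)),((.466,.3035,.175),pose_R(2.5,0))],step=52)
E
```

```text
[{"slide": [-7.8, 49.4, 3.1], "angular": [-0.004, 0.014, -0.001]}, {"slide": [-7.8, 49.5, 3.3], "angular": [-0.004, 0.013, -0.001]}, {"slide": [-8.0, 49.4, 3.3], "angular": [-0.004, 0.014, -0.001]}, {"slide": [-8.0, 49.3, 3.4], "angular": [-0.004, 0.014, -0.001]}, {"slide": [-4.6, 49.9, 8.1], "angular": [-0.004, 0.01, 0.0]}, {"slide": [-4.7, 49.8, 8.3], "angular": [-0.003, 0.011, 0.0]}, {"slide": [-4.8, 49.8, 8.3], "angular": [-0.004, 0.01, 0.001]}, {"slide": [-4.8, 49.8, 8.5], "angular": [-0.003, 0.011, 0.0]}]
[{"slide": [-4.9, 49.8, 8.7], "angular": [-0.004, 0.01, 0.0]}, {"slide": [5.0, 25.7, 28.9], "angular": [-0.004, 0.0, 0.0]}, {"slide": [5.0, 25.7, 29.0], "angular": [-0.004, 0.0, 0.0]}]
end [466.  303.5 175. ] [[-0.0, -0.043, 0.999], [0.0, 0.999, 0.043], [-1.0, 0.0, -0.0]]
```

send_rows --plan '[{"slide": [-8, 49, 3], "angular": [-0.004, 0.014, 0]}, {"slide": [-8, 49, 3], "angular": [-0.004, 0.014, 0]}, {"slide": [-8, 49, 3], "angular": [-0.004, 0.014, 0]}, {"slide": [-8, 49, 3], "angular": [-0.004, 0.014, 0]}, {"slide": [-5, 50, 8], "angular": [-0.004, 0.01, 0]}, {"slide": [-5, 50, 8], "angular": [-0.004, 0.011, 0]}, {"slide": [-5, 50, 8], "angular": [-0.004, 0.01, 0]}, {"slide": [-5, 50, 8], "angular": [-0.004, 0.01, 0]}]' --claw 40

```text
time_s: 25.22
eef_pos: [0.4, 0.2005, 0.1802]
eef_rot: [-0.026, 1.566, 0.028]
contact_force: [1.1, -0.6, 0.4]
gripper_width: 0.04
```

send_rows --plan '[{"slide": [-5, 50, 9], "angular": [-0.004, 0.011, 0]}, {"slide": [5, 26, 29], "angular": [-0.004, 0, 0]}, {"slide": [5, 26, 29], "angular": [-0.004, 0, 0]}, {"slide": [0, 0, 0], "angular": [0, 0, 0]}, {"slide": [0, 0, 0], "angular": [0, 0, 0]}]'

```text
time_s: 25.85
eef_pos: [0.4628, 0.3028, 0.1749]
eef_rot: [-0.035, 1.577, 0.036]
contact_force: [0.3, -0.5, -0.5]
gripper_width: 0.04
```

```bash
python3 - <<'E'
from h import *
np.set_printoptions(precision=4,suppress=True)
s=bot.state();print(s["time_s"],s["eef_pos"],s["contact_force"],s["gripper_width"],tool()[1].as_matrix().round(3))
ps=tool();im,d=bot.grab_frame("wrist"); cv2.imwrite("pics/w22.png",im)
for r in bot.pinpoint("wrist","case_left_lip_point")[:2]: print(r,lipang(r["at"],(.3625,.3005),2.5,"wrist",ps))
plan([((.468,.304,.127),pose_R(2.5,0))],step=25)
E
```

```text
25.85 [0.4628 0.3028 0.1749] [ 0.3014 -0.514  -0.4551] 0.03999925924273075 [[-0.006 -0.046  0.999]
 [ 0.     0.999  0.046]
 [-1.     0.001 -0.006]]
{'at': [323.5, 281.4], 'p': 0.78} (np.float64(1.5443455316095471), np.float64(0.6520501656955903))
[{"slide": [24.6, 0.5, 2.7], "angular": [0.001, -0.002, -0.001]}, {"slide": [24.6, 0.5, 2.6], "angular": [0.001, -0.002, -0.001]}]
end [468. 304. 127.] [[-0.001, -0.044, 0.999], [0.0, 0.999, 0.044], [-1.0, 0.0, -0.0]]
```

View pics/w22.png

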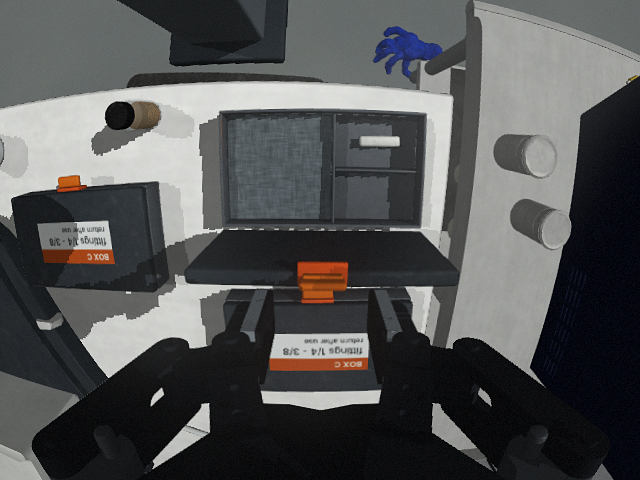

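Lid still upright (lip at 323,281). Go down on the lip, pinch, and arc shut.

send_rows --plan '[{"slide": [24.5, 0.5, 2.6], "angular": [0, 0, 0]}, {"slide": [23.5, 0.5, 2.6], "angular": [0, 0, 0]}, {"slide": [0, 0, 0], "angular": [0, 0, 0]}, {"slide": [0, 0, 0], "angular": [0, 0, 0]}]'

```text
time_s: 26.45
eef_pos: [0.4688, 0.3049, 0.1299]
eef_rot: [-0.033, 1.572, 0.04]
contact_force: [-0.5, 0.6, 0.3]
gripper_width: 0.0399
```

send_rows --plan '[{"slide": [0, 0, 0], "angular": [0, 0, 0]}, {"slide": [0, 0, 0], "angular": [0, 0, 0]}, {"slide": [0, 0, 0], "angular": [0, 0, 0]}]' --claw 20

```text
time_s: 26.82
eef_pos: [0.4691, 0.3042, 0.1305]
eef_rot: [-0.034, 1.572, 0.039]
contact_force: [0.3, -4.7, 5.4]
gripper_width: 0.0217
```

```bash
python3 - <<'E'
from h import *
A=arc2((.3625,.3005),2.5,np.linspace(1.55,0.0,11),[0]*11)
plan(A[1:],start=A[0])
E
```

```text
[{"slide": [1.1, 0.0, -16.4], "angular": [0.0, 0.0, 0.0]}, {"slide": [3.7, 0.0, -16.0], "angular": [0.0, 0.0, 0.0]}, {"slide": [6.1, 0.0, -15.2], "angular": [0.0, 0.0, 0.0]}, {"slide": [8.4, 0.0, -14.2], "angular": [0.0, 0.0, 0.0]}, {"slide": [10.4, 0.0, -12.6], "angular": [0.0, 0.0, 0.0]}, {"slide": [12.3, 0.0, -10.9], "angular": [0.0, 0.0, 0.0]}, {"slide": [13.8, 0.0, -8.9], "angular": [0.0, 0.0, 0.0]}, {"slide": [15.0, 0.0, -6.6], "angular": [0.0, 0.0, 0.0]}]
[{"slide": [15.9, 0.0, -4.3], "angular": [0.0, 0.0, 0.0]}, {"slide": [16.3, 0.0, -1.7], "angular": [0.0, 0.0, 0.0]}]
end [357.5 300.3  25. ] [[0.0, -0.044, 0.999], [0.0, 0.999, 0.044], [-1.0, 0.0, 0.0]]
```

send_rows --plan '[{"slide": [1.5, 0, -16.4], "angular": [0, 0, 0]}, {"slide": [4, 0, -16], "angular": [0, 0, 0]}, {"slide": [6.1, 0, -15.2], "angular": [0, 0, 0]}, {"slide": [8.4, 0, -14.2], "angular": [0, 0, 0]}, {"slide": [10.4, 0, -12.6], "angular": [0, 0, 0]}]'

```text
time_s: 27.45
eef_pos: [0.3933, 0.3012, 0.1014]
eef_rot: [-0.034, 1.573, 0.04]
contact_force: [-21.5, -0.3, 27.3]
gripper_width: 0.022
```

send_rows --plan '[{"slide": [12.3, 0, -11], "angular": [0, 0, 0]}, {"slide": [13.8, 0, -9], "angular": [0, 0, 0]}, {"slide": [15, 0, -6.6], "angular": [0, 0, 0]}, {"slide": [16, 0, -4.3], "angular": [0, 0, 0]}, {"slide": [16, 0, -1.7], "angular": [0, 0, 0]}, {"slide": [0, 0, 0], "angular": [0, 0, 0]}]'

```text
time_s: 28.2
eef_pos: [0.3547, 0.2991, 0.0239]
eef_rot: [-0.033, 1.584, 0.033]
contact_force: [-30.9, 10.7, 4.1]
gripper_width: 0.0214
```

send_rows --plan '[{"slide": [0, 0, 0], "angular": [0, 0, 0]}, {"slide": [0, 0, 0], "angular": [0, 0, 0]}, {"slide": [-40, 0, -2], "angular": [0, 0, 0]}, {"slide": [-50, 0, -2], "angular": [0, 0, 0]}, {"slide": [-50, 0, 0], "angular": [0, 0, 0]}, {"slide": [0, 0, 0], "angular": [0, 0, 0]}]' --claw 44

```text
time_s: 28.95
eef_pos: [0.3597, 0.3024, 0.1705]
eef_rot: [-0.026, 1.567, 0.047]
contact_force: [-0.4, 1.0, -0.2]
gripper_width: 0.044
```

```bash
python3 - <<'E'
from h import *
np.set_printoptions(precision=4,suppress=True)
s=bot.state();print(s["time_s"],s["eef_pos"],s["contact_force"],s["gripper_width"])
ps=tool();im,d=bot.grab_frame("wrist"); cv2.imwrite("pics/w23.png",im)
im,d=bot.grab_frame("scene"); cv2.imwrite("pics/s23.png",cv2.resize(im[190:390,100:440],None,fx=2.3,fy=2.3))
r=bot.pinpoint("wrist","case_left_lip_point")[0]; print(r,wrist_onplane(r["at"],.03,ps))
E
```

```text
28.95 [0.3597 0.3024 0.1705] [-0.3525  1.0093 -0.2061] 0.04402529182652828
{'at': [317.0, 226.7], 'p': 0.72} [0.3617 0.3023 0.03  ]
```

View pics/w23.png

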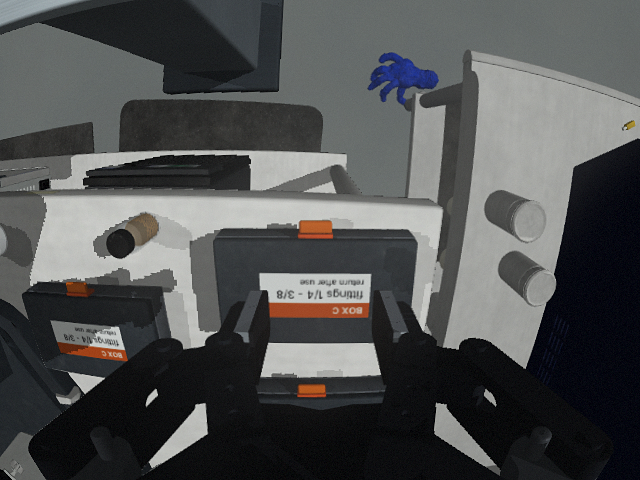

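View pics/s23.png

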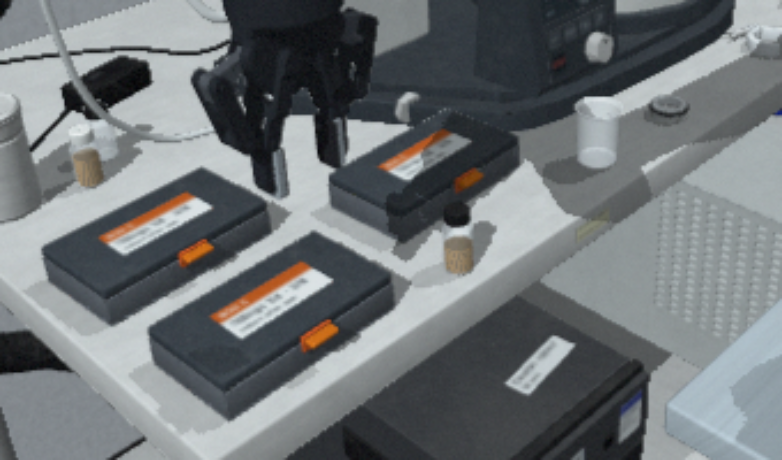

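```bash
python3 - <<'E'
from h import *
np.set_printoptions(precision=4,suppress=True)
im,d,W=cloud("top"); cv2.imwrite("pics/t24.png",cv2.resize(im[180:330,120:520],None,fx=2,fy=2))
im2,d2,W2=cloud("scene")
for c,(x,y) in (("left",(.4175,.303)),("middle",(.486,.074)),("rear",(.577,.304))):
  for n,V,dd in (("top",W,d),("scene",W2,d2)):
    o=[]
    for dx in (-.035,0,.035):
      m=(dd>0)&(abs(V[...,0]-x-dx)<.008)&(abs(V[...,1]-y)<.06)&(V[...,2]>.01)&(V[...,2]<.08); o.append(round(float(np.median(V[m][:,2])),4) if m.sum()>10 else None)
    print(c,n,o)
for n in ("top","scene"):
  for t,z in (("centering_ring",.006),("blank_flange",0),("beaker",0),("vial",0),("flange_clamp",0)):
    for r in bot.pinpoint(n,t)[:1]: print(n,t,round(r["p"],2),onplane(n,r["at"],z))
print(bot.state()["time_s"])
E
```

```text
left top [0.0381, 0.0383, 0.0379]
left scene [0.0361, 0.0363, 0.036]
middle top [0.0379, 0.0383, 0.038]
middle scene [0.0358, 0.0359, 0.0357]
rear top [0.0378, 0.0385, 0.0386]
rear scene [0.0358, 0.0363, 0.036]
top centering_ring 0.65 [ 0.3953 -0.2005  0.006 ]
top blank_flange 0.66 [ 0.3922 -0.1993  0.    ]
top beaker 0.64 [ 0.3981 -0.0753  0.    ]
top vial 0.67 [0.3682 0.1469 0.    ]
top flange_clamp 0.86 [ 0.4104 -0.4133  0.    ]
scene centering_ring 0.56 [0.3836 0.2857 0.006 ]
scene blank_flange 0.5 [ 0.3818 -0.184   0.    ]
scene beaker 0.68 [0.5601 0.3188 0.    ]
scene vial 0.85 [0.3676 0.1463 0.    ]
scene flange_clamp 0.74 [ 0.4143 -0.4124  0.    ]
29.7
```

View pics/t24.png

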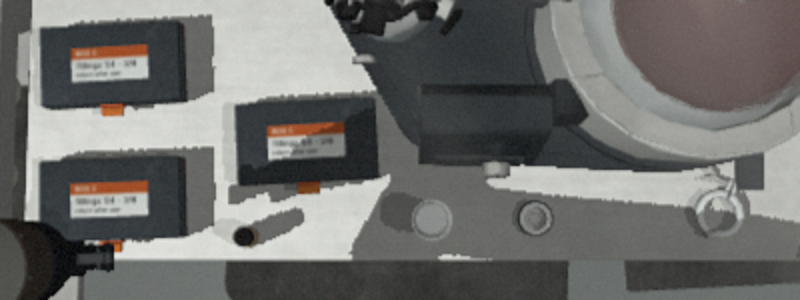

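```bash
python3 - <<'E'
from h import *
a=cv2.imread("pics/scene0.png"); b,_=bot.grab_frame("scene"); 
for n,(x,y,w,h) in {"vial":(288,274,24,38),"beaker":(345,228,30,38),"clamp":(420,198,22,18)}.items():
    r=cv2.matchTemplate(b[y-15:y+h+15,x-15:x+w+15],a[y:y+h,x:x+w],cv2.TM_CCOEFF_NORMED); _,v,_,l=cv2.minMaxLoc(r); print(n,v,l[0]-15,l[1]-15)
E
```

```text
vial 0.9247004985809326 0 0
beaker 0.7477575540542603 0 0
clamp 0.3918270468711853 0 0
```

Nothing has moved, every lid is flush, and the robot is touching nothing. Handing in.

```bash
python3 -c "
from rig import bot
print(bot.sign_off(), bot.state()['time_s'])"
```

```text
the job is handed in; nothing more can be done
the job is handed in; nothing more can be done
```

The centring ring is on the blank flange and released, and all three cases are shut. I handed the job in at about 30 s; no verdict was reported.

- **Search:** I opened the right front case first. It held only the large blank and the joint clip, so I shut it. The left front case held the ring. I took the ring out, set it on the flange, then shut that case. The rear case was never opened, and no two cases were open together.
- **Ring:** after release the wrist and scene pictures showed it lying flat, centred on the flange to about 1 mm.
- **Lids:** the depth readings put all three lid tops level at about 36–38 mm.
- **Bystanders:** the vial and beaker matched their starting places in the scene picture with no shift. The clamp's match was weak (0.39). The point network put the clamp within about 5 mm of its first reading in both views, and the top picture showed it looking the same.

**What went wrong or disagreed:**
- The first opening went off its arc when a wrist joint reached its limit. The wrist force rose to about 87 N, against the limit of 120 N. I let go and re-gripped with the tool pointing straight down.
- Late network readings of the vial differed from earlier ones by about 10 mm, and one beaker reading in the scene view was plainly false. I trusted the picture matching for both.

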